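Hang the missing arm of the con-rod rest and lay the con-rod on it

ROBOT

A 6-joint arm with a two-finger parallel gripper is mounted at the origin on the work surface. World frame = base frame: x ahead of the robot, y to its left, z up, the work surface at z = 0. Lengths are in m, angles in rad, forces in N, time in s.
With the tool pointing down it reaches from about 0.375 to 0.9 m from the base axis. Payload 3.1 kg.
Tool frame: the origin (TCP) lies midway between the tips of the shut fingers; the grasp point (between the pads) lies 19 mm behind it (manip.grasp_offset is the distance from the TCP to the grasp point, in m); z points along the fingers, y is the line along which they close (so a half turn about z gives the same grasp; the last joint's range is limited). The gripper opens to 85 mm and grips with 20 to 120 N. Pads are 22 mm wide; open, the fingers measure 114 mm over their backs; the gripper's body (76 mm by 85 mm) begins 54 mm behind the grasp point. The pads swing forward as they close: fully open they stand 13 mm farther back than shut.
Start: joints at [0.95, 0.527, 1.433, -0, 1.181, -0.178], TCP at [0.268, 0.565, 0.231] pointing down, gripper open.
Joint ranges: [-3.08, 3.08], [-0.75, 2.2], [0.22, 2.44], [-1.43, 4.57], [0, 2.65], [-2.85, 2.85]. Speed limits (rad/s): [2.79, 2.79, 3.14, 3.14, 3.14, 3.14].

INTERFACE

Orientations are given as a unit quaternion [x, y, z, w].
In Python, from station import sensors, cams, order, manip gives the robot as it stands.
- The arm moves only by the tool move_arm, never from a script. Its argument "targets" is a list of rows, each an object of numbers: "dx", "dy", "dz": the shift along the world's x, y, z normalised to -1 to 1, where 1 is 25 mm; "rx", "ry", "rz": the turn, a rotation vector about the world's x, y, z normalised to -1 to 1, where 1 is 30 degrees. A call has exactly 10 rows; each row shifts and turns the commanded pose from where the row before left it; what a row does not reach is not made up. A row lasts 1/8 s, in which the tool goes at most 62.5 mm and 10.7 degrees, less where a joint would pass 70% of its speed; a pose out of reach is approached as far as the arm can. A call with a number of a shift or a turn outside -1 to 1 is refused whole. A call with a gripper value outside its range is refused whole. "claw" is the opening in per cent of the stroke, from 0 (shut) to 100 (fully open), set as the call begins (left out, the last holds). The fingers move at their own pace and stop on an object; "newtons" is the grip in N (left out, the last holds). Time passes only in rows, so rows that do not move let the fingers close, or fill a call up. It gives the time, the measured TCP pose, the force, the opening and the grip force at its end, in the units of the state.
- sensors.sense(): the state, without advancing time (a new reading comes with each control period).
- cams.snapshot(name): name is "side" or "top" or "wrist"; returns the picture (480x640x3 uint8, red, green, blue); there is no depth.
- cams.camera_model(name): a dict with "fx", "fy", "cx", "cy" (pixels), "extrinsics" (4x4, takes a point from world to camera coordinates). Camera axes: x right, y down, z forward; pixel columns grow to the right and rows downward; lengths in m; the calibration is good to about 2 mm. A picture is of the moment at which its call begins: read the wrist's pose just before it. camera_model takes no time and is no camera call; for the wrist camera it gives the pose at the moment of the call.
- order.sign_off(): hands the job in; it is judged then, once.
The state is a dict: "t": time; "q": joint angles; "qd": joint speeds; "tau": joint torques, N m; "tcp_pos": TCP position; "tool_rot": TCP orientation; "force": force on the tool from outside, world axes, zero at the start; "ft_torque": the same for the moment, N m; "finger_gap": opening from 0.0 (shut) to 1.0 (fully open); "gripper_force": force on a finger pad.
Only numpy, scipy, OpenCV 4.12 (cv2) and the standard library are available. Lean on these libraries where they do the work, as an engineer would, in place of code of your own. Each camera call takes 0.05 s, during which the arm holds its last target. There are 200 camera calls.

TASK

One arm of the two-post rest for the con-rod is off and stands loose on the bench. Hook its two claws into the two top slots of the bare post, level with its twin on the other post, and press it straight down, firmly but without forcing it, until it is fully home and the post's spring bolt has snapped out over its end plate. Then lay the con-rod gently and flat across the two arms, about mid-way along them, and leave everything else on the bench where it is.

Things in the scene. Friction and masses are not known exactly. Their poses are not given: they have to be found in the camera images.
- rest_arm: Loose steel arm, standing on its flat underside. Origin: rear face of its end plate, centre of the underside; x along the bar, away from the claws; z up. Bar 14 mm wide (y), 26 high, from x 6 to 156 mm, 10 mm end stop on top of its last 6 mm. End plate 6 thick (x 0 to 6), 36 wide, 76 high. Two claws behind the plate, 6 wide, reaching to x -10 mm. Mass 0.24 to 0.38 kg.
- seat (a point): Where the arm's origin lies when home if the bare post stands mid-way in its foot; axes as the home arm's: x out of the slotted face (the face is at x = 0), y across it, z up. 136 mm above the bench; the claws are then in the two top slots. Height and x are true, but the post itself may stand up to 6 mm to either side (y). The arm goes in 11 to 14 mm above this height, then down.
- foot_bare: Adjusting foot of the bare post, 84 mm wide, on a base plate 120 x 260 x 10 mm. Origin: under the face, bench + 10 mm; axes as seat. The post (grey tube, 40 wide, 32 deep, top 238 mm above the bench) is clamped across it, up to 6 mm off centre in y; it does not shift. Face wall 4 mm, five centred slots, 8 wide, 22 high, 32 apart, lower edges of the top two 20 and 52 mm above seat.
- claws (a point): On the loose arm: midway between the claws, centre line, rear face of the plate, 36 mm above the underside. Each claw is a neck 7 mm high (undersides 20 and 52 mm above the arm's underside) with a tooth hanging 10 mm below it that grips behind the post's 4 mm wall; the gap between tooth and plate is 5 mm, flared to 7 at the tip. Home, the necks sit on the lower edges of the slots.
- bolt (a joint): Spring bolt in the bare post, above the top slot: nose 16 wide, 10 high, 5 mm out of the face, 1.5 mm above the end plate when the arm is home. Value: how far it is pushed in (m), 0 = out, 0.007 = limit. Spring 5.7 N at 0, 8.7 N at 5 mm. The plate pushes it in as the claws enter and rubs on it going down (about 10 N if held level; a tilted arm binds); it snaps out when the arm is home.
- foot_twin: The other post and its foot, the same but with its arm already hung and locked, and standing mid-way in its foot; 150 mm from foot_bare, to its left or right. Origin and axes as on foot_bare. The two slotted faces lie in one plane and face the same way.
- twin_seat (a point): On the post with the twin: the origin of the hung twin arm, axes as the loose arm's (x along the bar). The top of its bar is 26 mm above this point, as on the loose arm; the clear bar top runs from x 6 to 150 mm.
- conrod: Steel con-rod lying flat, 22 mm thick. Origin: midway between its two bores, on the underside; x towards the small end, z up. Big end (72 mm round, bore 50, 9 mm bosses each side) at x -75 mm, small end (38 mm round, bore 22) at x +75 mm. Straight shank between them, 18 mm wide and thick, lying 2 to 20 mm above the underside. Mass 0.4 to 0.6 kg.
- conrod_grip (a point): On the con-rod's shank near its balance point: x -10 mm, mid width, 11 mm above the underside; grip across the shank here.
- setting_ring: Bystander: steel setting ring, a thick ring 68 mm across and 22 mm high. Leave where it is.
- plug_gauge: Bystander: upright steel plug gauge, 32 mm across, 108 mm tall. Leave where it is.
- v_block: Bystander: steel V-block, 70 x 45 x 44 mm. Leave where it is.
- caliper: Bystander: digital caliper lying flat, about 200 mm long. Leave where it is.
- shell_bin: Bystander: open black parts bin, 120 x 160 x 55 mm. Leave where it is.
- oil_bottle: Bystander: white oil bottle, 48 mm across, 130 mm tall. Leave where it is.
- hex_driver: Bystander: screwdriver with a black handle, 170 mm long, lying flat. Leave where it is.
Not all that is in view belongs to the job. Of the things that look like the rest_arm, the smaller one is meant.

How it is judged:
On the way:
1. the arm is fully home on the bare post, the spring bolt out over its end plate, before the con-rod lies on it (z of rest_arm in the frame of seat between -0.0015 and 0.0015 m and x of rest_arm in the frame of seat between -0.002 and 0.003 m and y of rest_arm in the frame of seat between -0.009 and 0.009 m and angle between the x axis of rest_arm and the x axis of seat, either way round below 0.06 rad and angle between rest_arm's own z axis and vertical below 0.04 rad and value of joint bolt below 0.0015 m and contact force between rest_arm and conrod below 0.1 N), for 0.2 s.
At the end, for the whole second after the job is handed in: The arm is home on the bare post (origin within 1.5 mm of the seat in height, 3 mm in x, 9 mm in y; level within 0.04 rad), the bolt out to within 1.5 mm; the con-rod lies still and flat (0.06 rad) on both arms, its middle 50 to 125 mm out from the posts' face (z of rest_arm in the frame of seat between -0.0015 and 0.0015 m and x of rest_arm in the frame of seat between -0.002 and 0.003 m and y of rest_arm in the frame of seat between -0.009 and 0.009 m and angle between the x axis of rest_arm and the x axis of seat, either way round below 0.06 rad and angle between rest_arm's own z axis and vertical below 0.04 rad and value of joint bolt below 0.0015 m and angle between conrod's own z axis and vertical below 0.06 rad and z of conrod in the frame of seat between 0.022 and 0.03 m and x of conrod in the frame of seat between 0.05 and 0.125 m and contact force between conrod and rest_arm above 0.3 N and contact force between conrod and foot_twin above 0.3 N and linear speed of each of conrod, rest_arm below 0.01 m/s); the robot touches nothing.
It fails at once if the arm is forced against the bare post: more than 60 N between them (contact force between rest_arm and foot_bare above 60 N).
It fails at once if the con-rod is dropped or pressed hard on an arm: more than 40 N (contact force between conrod and rest_arm above 40 N or contact force between conrod and foot_twin above 40 N).
It fails at once if a bystander is moved by more than 20 mm (distance of any of setting_ring, plug_gauge, v_block, caliper, shell_bin, oil_bottle, hex_driver from where it was at the start of the episode above 0.02 m).
It also fails if it takes over 72 s, if anything falls off the work surface, if the arm or the gripper's body presses on something with over 40 N, if the wrist force passes 120 N, or if a joint passes its speed limit or range.

## Working session

There is one attempt and no reset: what is moved stays moved. The work goes in short steps, Python scripts to look and compute and a tool call to move; the robot and the scene stay as the last step left them, time stands still between calls to the robot, and variables do not carry over. Pictures are saved under pics/ and viewed, at most 10 in all, crops included, and the job is handed in when it is done.

Besides the shell and the picture viewer there is one more tool, called after "Emit:" by a JSON object that holds its "name" and its "arguments", one argument or row to a line. move_arm: Moves the arm, as the interface text tells. Scaled input: -1 to 1 covers 25 mm each way for a shift and 30 degrees each way for a turn. Its arguments: {"type":"object","properties":{"targets":{"type":"array"},"claw":{"type":"number"},"newtons":{"type":"number"}},"required":["targets"]}

```bash
mkdir -p pics; ls
cat > h.py <<'E'
import numpy as np,cv2
from station import sensors,cams,order,manip
def snap(n,f=None):
    m=cams.camera_model(n); im=cams.snapshot(n)
    if f: cv2.imwrite('pics/'+f,im[:,:,::-1])
    return im,m
def ray(m,u,v):
    E=np.array(m['extrinsics']);R,t=E[:3,:3],E[:3,3]
    d=R.T@np.array([(u-m['cx'])/m['fx'],(v-m['cy'])/m['fy'],1]);return -R.T@t,d
def onz(m,u,v,z):
    o,d=ray(m,u,v);return o+d*(z-o[2])/d[2]
def proj(m,p):
    E=np.array(m['extrinsics']);c=E[:3,:3]@np.array(p)+E[:3,3]
    return np.array([m['fx']*c[0]/c[2]+m['cx'],m['fy']*c[1]/c[2]+m['cy']])
def tri(m1,p1,m2,p2):
    o1,d1=ray(m1,*p1);o2,d2=ray(m2,*p2)
    s=np.linalg.lstsq(np.c_[d1,-d2],o2-o1,rcond=None)[0]
    a,b=o1+d1*s[0],o2+d2*s[1];return (a+b)/2,np.linalg.norm(a-b)
E
python3 - <<'E'
from h import *
for n in['top','side']:
    im,m=snap(n,n+'0.png');o,d=ray(m,320,240);print(n,o.round(3),d.round(3),m['fx'])
print(sensors.sense())
E
```

```text
pics
top [ 3.770e-01 -1.000e-03  1.302e+00] [ 0.113  0.044 -0.993] 499.9552129599834
side [ 0.4   -0.905  0.945] [ 0.076  0.754 -0.653] 480.1507382262981
{'t': 0.1, 'q': array([ 9.49507851e-01,  5.28408022e-01,  1.43377598e+00,  1.61020289e-05,
        1.18141598e+00, -1.78506279e-01]), 'qd': array([-0.00114385, -0.00035759, -0.00345039,  0.0001527 ,  0.00027135,
        0.00050197]), 'tau': array([-2.10731018e-04, -4.43305635e+01, -1.78584641e+01, -2.80493432e-04,
        3.87579203e-03,  5.19702127e-06]), 'tcp_pos': array([0.26737339, 0.56420359, 0.23040951]), 'tool_rot': array([ 2.19589859e-01,  9.75591762e-01, -9.21575797e-04, -3.97607546e-04]), 'force': array([ 0.21810678,  0.56600592, -0.77019503]), 'ft_torque': array([ 0.00884713,  0.0049758 , -0.0204865 ]), 'gripper_force': 0.0, 'finger_gap': 0.999660055730024}
```

View pics/top0.png

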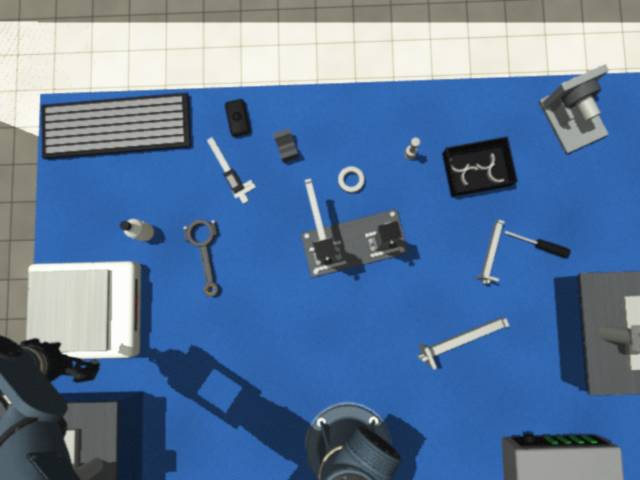

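View pics/side0.png

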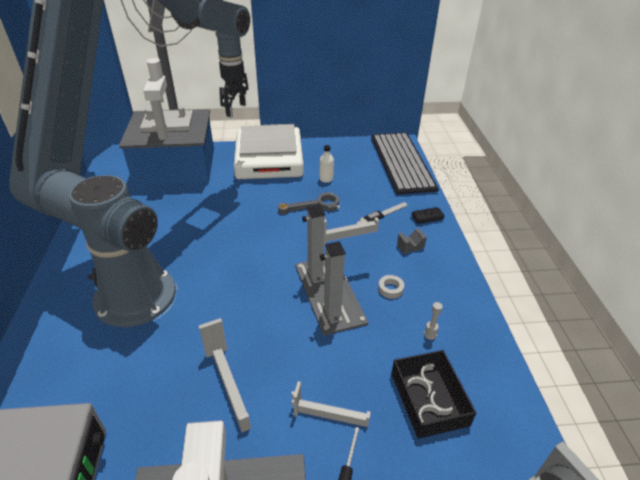

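The top view shows two things that look like the rest arm: one at about (490,252), beside the screwdriver, and one at about (465,342). The first is about 60 px long and the second about 88 px. At roughly 390 px/m, 60 px is about 156 mm, so the smaller one at (490,252) fits. I'll confirm it in an enlarged crop. The posts are twin (325,250) and bare (388,232), and the con-rod is at (205,258).

Run:
```python
from h import *
t,m=snap('top');s,ms=snap('side')
a=cv2.resize(t[205:295,410:530],None,fx=3.3,fy=3.3,interpolation=2)
b=cv2.resize(t[170:290,290:420],None,fx=3,fy=3,interpolation=2)
c=cv2.resize(s[180:345,285:405],None,fx=2,fy=2,interpolation=2)
d=cv2.resize(s[370:440,280:385],None,fx=3,fy=3,interpolation=2)
W=np.zeros((600,800,3),np.uint8)
for im,(x,y) in((a,(0,0)),(b,(400,0)),(d,(0,370)),(c[:600-365],(400,365))):
    im=im[:600-y,:800-x];W[y:y+im.shape[0],x:x+im.shape[1]]=im
cv2.imwrite('pics/c1.png',W[:,:,::-1])
print('A ends z.026',onz(m,486,281,.03).round(3),onz(m,501,223,.036).round(3))
print('B',onz(m,428,358,.03).round(3),onz(m,508,322,.03).round(3))
print('twin arm',onz(m,309,180,.17).round(3),onz(m,321,235,.162).round(3))
print('posttops',onz(m,324,252,.238).round(3),onz(m,388,233,.238).round(3))
print('rod',onz(m,201,233,.022).round(3),onz(m,211,289,.022).round(3))
```

```text
A ends z.026 [ 0.406 -0.36   0.03 ] [ 0.551 -0.405  0.036]
B [ 0.219 -0.206  0.03 ] [ 0.302 -0.409  0.03 ]
twin arm [0.647 0.071 0.17 ] [0.519 0.047 0.162]
posttops [0.473 0.039 0.238] [ 0.509 -0.099  0.238]
rod [0.551 0.365 0.022] [0.406 0.339 0.022]
```

View pics/c1.png

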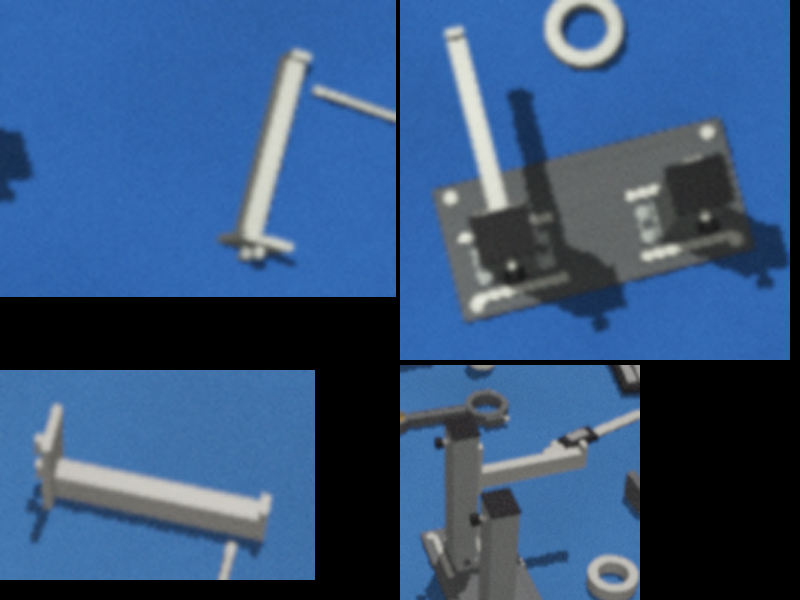

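The crop confirms the arm at (490,252): two claws, an end plate, an end stop and a bar of about 150 mm. I'm moving over the posts for a wrist view, then on to the arm.

Emit:
{"name": "move_arm", "arguments": {
  "targets": [
    {"dx":0.6,"dy":-1,"dz":0.8},
    {"dx":0.6,"dy":-1,"dz":0.8},
    {"dx":0.6,"dy":-1,"dz":0.8},
    {"dx":0.6,"dy":-1,"dz":0.8},
    {"dx":0.6,"dy":-1,"dz":0.8},
    {"dx":0.6,"dy":-1,"dz":0.8},
    {"dx":0.6,"dy":-1,"dz":0.8},
    {"dx":0.6,"dy":-1,"dz":0.8},
    {"dx":0.6,"dy":-1,"dz":0.8},
    {"dx":0.6,"dy":-1,"dz":0.8}
  ]
}}

```text
schema error: expected keys dx, dy, dz, rx, ry, rz
```

Emit:
{"name": "move_arm", "arguments": {
  "targets": [
    {"dy":-1},
    {"dy":-1},
    {"dy":-1},
    {"dy":-1},
    {"dy":-1},
    {"dy":-1},
    {"dy":-1},
    {"dy":-1},
    {"dy":-1},
    {"dy":-1}
  ]
}}

```text
schema error: expected keys dx, dy, dz, rx, ry, rz
```

Emit:
{"name": "move_arm", "arguments": {
  "targets": [
    {"dx":0.8,"dy":-1},
    {"dx":0.8,"dy":-1},
    {"dx":0.8,"dy":-1},
    {"dx":0.8,"dy":-1},
    {"dx":0.8},
    {"dx":0.8},
    {"dx":0.8},
    {"rz":0.14},
    {"rz":0.14},
    {}
  ]
}}

```text
schema error: expected keys dx, dy, dz, rx, ry, rz
```

Run:
```python
from h import *
im,m=snap('wrist','w1.png');o,d=ray(m,320,240);print(o.round(3),d.round(3),m['fx'],sensors.sense()['tcp_pos'])
print(proj(m,[.5,.04,.238]),proj(m,[.51,-.1,.238]))
```

```text
[0.194 0.6   0.373] [ 0.301 -0.143 -0.943] 349.188844026101 [0.26757154 0.56446715 0.23083498]
[-127.10437267  767.11611336] [-231.39578343  802.2777175 ]
```

View pics/w1.png

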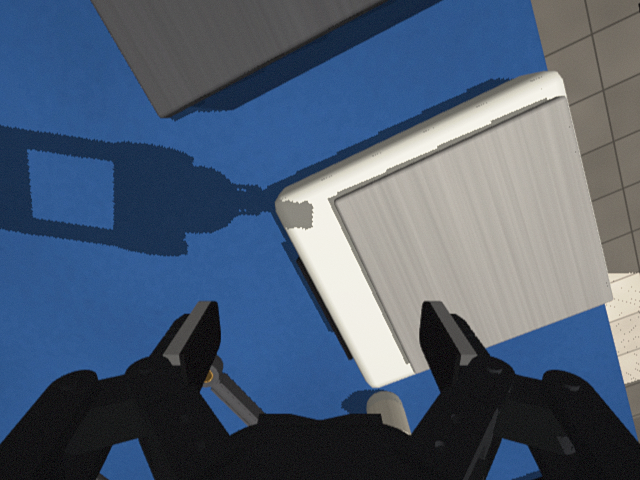

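All six keys are needed in each row, so nothing moved. The wrist camera sits about 80 mm on the robot's side of the tool, so I'll place the TCP beyond the posts.

Emit:
{"name": "move_arm", "arguments": {
  "targets": [
    {"dx":0.6,"dy":-1,"dz":0.8,"rx":0,"ry":0,"rz":0},
    {"dx":0.6,"dy":-1,"dz":0.8,"rx":0,"ry":0,"rz":0},
    {"dx":0.6,"dy":-1,"dz":0.8,"rx":0,"ry":0,"rz":0},
    {"dx":0.6,"dy":-1,"dz":0.8,"rx":0,"ry":0,"rz":0},
    {"dx":0.6,"dy":-1,"dz":0.8,"rx":0,"ry":0,"rz":0},
    {"dx":0.6,"dy":-1,"dz":0.8,"rx":0,"ry":0,"rz":0},
    {"dx":0.6,"dy":-1,"dz":0.8,"rx":0,"ry":0,"rz":0},
    {"dx":0.6,"dy":-1,"dz":0.8,"rx":0,"ry":0,"rz":0},
    {"dx":0.6,"dy":-1,"dz":0.8,"rx":0,"ry":0,"rz":0},
    {"dx":0.6,"dy":-1,"dz":0.8,"rx":0,"ry":0,"rz":0}
  ]
}}

```text
t: 1.5
tcp_pos: [0.418, 0.3138, 0.4319]
tool_rot: [0.22, 0.976, -0.0, -0.0]
force: [-0.6, -0.2, -0.1]
finger_gap: 0.998
gripper_force: 0.0
```

Emit:
{"name": "move_arm", "arguments": {
  "targets": [
    {"dx":0.5,"dy":-1,"dz":0,"rx":0,"ry":0,"rz":0.05},
    {"dx":0.5,"dy":-1,"dz":0,"rx":0,"ry":0,"rz":0.05},
    {"dx":0.5,"dy":-1,"dz":0,"rx":0,"ry":0,"rz":0.05},
    {"dx":0.5,"dy":-1,"dz":0,"rx":0,"ry":0,"rz":0.05},
    {"dx":0.5,"dy":-1,"dz":0,"rx":0,"ry":0,"rz":0.05},
    {"dx":0.5,"dy":-1,"dz":0,"rx":0,"ry":0,"rz":0.05},
    {"dx":0.5,"dy":-1,"dz":0,"rx":0,"ry":0,"rz":0},
    {"dx":0.5,"dy":-1,"dz":0,"rx":0,"ry":0,"rz":0},
    {"dx":0.5,"dy":-1,"dz":0,"rx":0,"ry":0,"rz":0},
    {"dx":0.5,"dy":-1,"dz":0,"rx":0,"ry":0,"rz":0}
  ]
}}

```text
t: 2.75
tcp_pos: [0.5429, 0.0639, 0.4312]
tool_rot: [0.142, 0.99, 0.0, -0.0]
force: [-0.3, 0.6, 0.2]
finger_gap: 1.003
gripper_force: 0.0
```

Emit:
{"name": "move_arm", "arguments": {
  "targets": [
    {"dx":0.4,"dy":-1,"dz":0,"rx":0,"ry":0,"rz":0},
    {"dx":0.4,"dy":-1,"dz":0,"rx":0,"ry":0,"rz":0},
    {"dx":0.4,"dy":-1,"dz":0,"rx":0,"ry":0,"rz":0},
    {"dx":0.4,"dy":-1,"dz":0,"rx":0,"ry":0,"rz":0},
    {"dx":0,"dy":0,"dz":0,"rx":0,"ry":0,"rz":0},
    {"dx":0,"dy":0,"dz":0,"rx":0,"ry":0,"rz":0},
    {"dx":0,"dy":0,"dz":0,"rx":0,"ry":0,"rz":0},
    {"dx":0,"dy":0,"dz":0,"rx":0,"ry":0,"rz":0},
    {"dx":0,"dy":0,"dz":0,"rx":0,"ry":0,"rz":0},
    {"dx":0,"dy":0,"dz":0,"rx":0,"ry":0,"rz":0}
  ]
}}

```text
t: 4.0
tcp_pos: [0.5827, -0.035, 0.4314]
tool_rot: [0.142, 0.99, -0.0, 0.0]
force: [0.7, 0.7, 0.5]
finger_gap: 1.001
gripper_force: 0.0
```

Run:
```python
from h import *
im,m=snap('wrist','w2.png');s=sensors.sense();print(m['extrinsics'],s['tcp_pos'],s['tool_rot'],s['q'].round(2))
np.save('w2m.npy',m)
```

```text
[[ 2.81265237e-01  9.59629942e-01 -4.90391064e-04 -1.30305111e-01]
 [ 9.10232336e-01 -2.66625005e-01  3.16840971e-01 -6.43915458e-01]
 [ 3.03919332e-01 -8.95627206e-02 -9.48478549e-01  3.90321943e-01]
 [ 0.00000000e+00  0.00000000e+00  0.00000000e+00  1.00000000e+00]] [ 0.58270747 -0.03512923  0.43134902] [1.42267961e-01 9.89828181e-01 4.47928194e-06 1.36776882e-05] [-0.25  0.31  1.24  0.    1.59 -1.54]
```

View pics/w2.png

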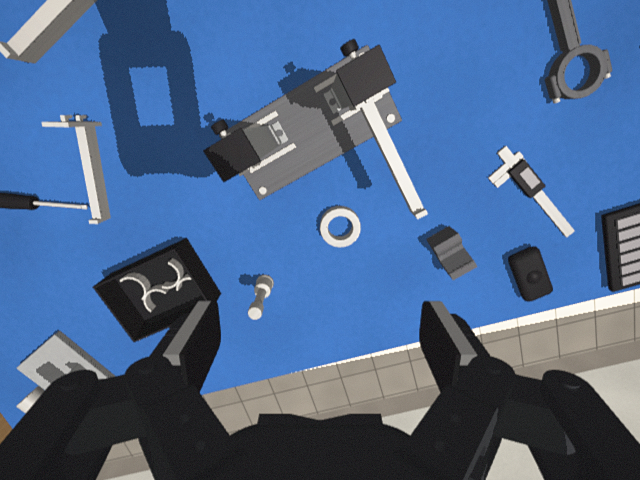

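The wrist view shows both posts with their caps (twin about (365,75), bare about (232,155)), the hung twin arm from (375,100) to (420,215), the loose arm from (85,120) to (97,220) and the con-rod big end at (578,72). Next I'll measure these with masks.

Run:
```python
from h import *
im=cv2.imread('pics/w2.png');m=np.load('w2m.npy',allow_pickle=True).item()
g=im.max(2);hsv=cv2.cvtColor(im,cv2.COLOR_BGR2HSV)
def blob(mask,x0,y0,x1,y1):
    k=np.zeros_like(mask);k[y0:y1,x0:x1]=mask[y0:y1,x0:x1]
    n,l,st,c=cv2.connectedComponentsWithStats(k);i=1+np.argmax(st[1:,4]);return (l==i).astype(np.uint8)
for nm,box in(('twin',(325,35,402,112)),('bare',(198,122,265,188))):
    b=blob((g<62).astype(np.uint8),*box);b=cv2.morphologyEx(b,cv2.MORPH_OPEN,np.ones((17,17)))
    c=max(cv2.findContours(b,0,1)[0],key=cv2.contourArea);q=cv2.approxPolyDP(c,5,True)[:,0]
    r=cv2.boxPoints(cv2.minAreaRect(c));P=np.array([onz(m,*p,.238) for p in q]);print(nm,b.sum(),q.tolist(),P[:,:2].round(4).tolist())
    R=np.array([onz(m,*p,.238)[:2] for p in r]);print(' rect',R.round(4).tolist(),R.mean(0).round(4),[np.linalg.norm(R[i]-R[i-1]).round(4) for i in range(4)])
W=((g>175)&(hsv[...,1]<70)).astype(np.uint8)
for nm,box,z in(('twinbar',(360,90,432,220),.162),('loose',(35,105,112,228),.026)):
    b=blob(W,*box)
    ys,xs=np.nonzero(b);print(nm,b.sum(),xs.min(),xs.max(),ys.min(),ys.max())
    L=[]
    for y in range(ys.min(),ys.max()+1,6):
        x=xs[ys==y];L.append((y,x.min(),x.max()));
    print(L)
    for y,a,c_ in L[::3]:print(y,onz(m,a-.5,y,z)[:2].round(4),onz(m,c_+.5,y,z)[:2].round(4))
cv2.imwrite('pics/c2.png',np.vstack([np.hstack([cv2.resize(im[100:240,30:130],None,fx=3.9,fy=3.9)[:540,:390],cv2.resize(im[35:225,300:435],(390,540))])]))
```

```text
Traceback (most recent call last):
ValueError: max() iterable argument is empty
```

```bash
cat > m.py <<'E'
from h import *
im=cv2.imread('pics/w2.png');m=np.load('w2m.npy',allow_pickle=True).item()
g=im.max(2);hsv=cv2.cvtColor(im,cv2.COLOR_BGR2HSV)
print(im[75,365],im[155,232],im[120,262],im[170,80*1+15],im[150,395])
def blob(mask,x0,y0,x1,y1):
    k=np.zeros_like(mask);k[y0:y1,x0:x1]=mask[y0:y1,x0:x1]
    n,l,st,c=cv2.connectedComponentsWithStats(k);i=1+np.argmax(st[1:,4]);return (l==i).astype(np.uint8)
for nm,box,s in(('twin',(325,35,402,112),(365,75)),('bare',(198,122,265,188),(232,155))):
    k=(np.abs(im.astype(int)-im[s[1],s[0]]).max(2)<14).astype(np.uint8)
    b=blob(k,*box);b=cv2.morphologyEx(b,cv2.MORPH_OPEN,cv2.getStructuringElement(2,(9,9)))
    c=max(cv2.findContours(b,0,1)[0],key=cv2.contourArea);q=cv2.approxPolyDP(c,5,True)[:,0]
    P=np.array([onz(m,*p,.238) for p in q]);print(nm,b.sum(),q.tolist(),P[:,:2].round(4).tolist())
    pts=np.array([onz(m,*p,.238)[:2] for p in c[:,0].astype(float)])
    r=cv2.minAreaRect((pts*1e4).astype(np.float32));print(' rect',r,np.round(cv2.boxPoints(r)).tolist())
W=((g>175)&(hsv[...,1]<70)).astype(np.uint8)
for nm,box,z in(('twinbar',(360,90,432,220),.162),('loose',(35,105,112,228),.026)):
    b=blob(W,*box);ys,xs=np.nonzero(b);print(nm,b.sum(),xs.min(),xs.max(),ys.min(),ys.max())
    for y in range(ys.min(),ys.max()+1,12):
        x=xs[ys==y];a,e=x.min(),x.max();print(y,a,e,onz(m,a-.5,y,z)[:2].round(4),onz(m,e+.5,y,z)[:2].round(4))
cv2.imwrite('pics/c2.png',np.hstack([cv2.resize(im[100:240,30:130],(390,546),interpolation=2),cv2.resize(im[35:225,300:435],(390,546),interpolation=2)]))
E
python3 m.py
```

```text
[70 68 72] [49 49 53] [222 228 232] [117 122 126] [237 248 255]
twin 2193 [[380, 48], [339, 69], [353, 102], [392, 83]] [[0.4643, 0.054], [0.4703, 0.0158], [0.5, 0.0207], [0.4944, 0.0579]]
 rect ((4820.40185546875, 372.9821472167969), (341.52044677734375, 411.67059326171875), 13.084921836853027) [[4607.0, 535.0], [4701.0, 134.0], [5033.0, 211.0], [4940.0, 612.0]]
bare 1149 [[237, 129], [211, 149], [239, 171], [258, 157]] [[0.4924, -0.0878], [0.5025, -0.1176], [0.5291, -0.0996], [0.5218, -0.0777]]
 rect ((5121.1328125, -975.3494873046875), (353.1555480957031, 353.528564453125), 12.726076126098633) [[4910.0, -842.0], [4988.0, -1187.0], [5332.0, -1109.0], [5254.0, -764.0]]
twinbar 1626 360 423 90 211
90 382 388 [0.4959 0.0611] [0.498  0.0684]
102 362 373 [0.5017 0.0371] [0.5054 0.0498]
114 365 379 [0.5148 0.0372] [0.5195 0.0533]
126 371 385 [0.5291 0.0406] [0.5339 0.0568]
138 377 390 [0.5437 0.0441] [0.5482 0.0594]
150 383 396 [0.5587 0.0476] [0.5632 0.0631]
162 389 402 [0.5739 0.0512] [0.5785 0.0669]
174 394 407 [0.5892 0.0538] [0.5938 0.0696]
186 400 413 [0.6052 0.0576] [0.6098 0.0735]
198 406 419 [0.6214 0.0614] [0.6262 0.0776]
210 412 415 [0.6381 0.0653] [0.6395 0.07  ]
loose 854 75 100 127 218
127 75 84 [ 0.4137 -0.3691] [ 0.4179 -0.3546]
139 77 86 [ 0.4302 -0.3748] [ 0.4345 -0.3602]
151 80 88 [ 0.4475 -0.3791] [ 0.4513 -0.3659]
163 82 90 [ 0.4646 -0.3851] [ 0.4686 -0.3717]
175 84 92 [ 0.4822 -0.3911] [ 0.4862 -0.3776]
187 86 95 [ 0.5002 -0.3973] [ 0.5046 -0.3821]
199 89 97 [ 0.519  -0.4021] [ 0.523  -0.3883]
211 91 99 [ 0.5378 -0.4086] [ 0.5419 -0.3946]
```

View pics/c2.png

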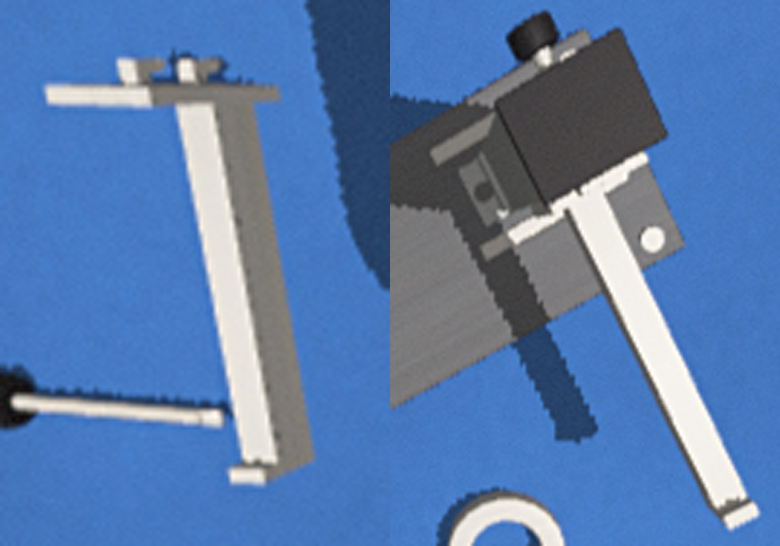

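Measured so far, with sizes that check out:
- **Twin axis:** azimuth 13.0°, bar midline and cap agree.
- **Loose arm:** azimuth -17.8°, bar length 143.5 mm against 144 mm given.

The grip point at x = 60 mm is (0.466, -0.378). I'll rectify the bare cap and move at the same time.

Emit:
{"name": "move_arm", "arguments": {
  "targets": [
    {"dx":-0.4,"dy":-1,"dz":-0.6,"rx":0,"ry":0,"rz":0},
    {"dx":-0.4,"dy":-1,"dz":-0.6,"rx":0,"ry":0,"rz":0},
    {"dx":-0.4,"dy":-1,"dz":-0.6,"rx":0,"ry":0,"rz":0},
    {"dx":-0.4,"dy":-1,"dz":-0.6,"rx":0,"ry":0,"rz":0},
    {"dx":-0.4,"dy":-1,"dz":-0.6,"rx":0,"ry":0,"rz":0},
    {"dx":-0.4,"dy":-1,"dz":-0.6,"rx":0,"ry":0,"rz":0},
    {"dx":-0.4,"dy":-1,"dz":-0.6,"rx":0,"ry":0,"rz":0},
    {"dx":-0.4,"dy":-1,"dz":-0.6,"rx":0,"ry":0,"rz":0},
    {"dx":-0.4,"dy":-1,"dz":-0.6,"rx":0,"ry":0,"rz":0},
    {"dx":-0.4,"dy":-1,"dz":-0.6,"rx":0,"ry":0,"rz":0}
  ]
}}

```text
t: 5.3
tcp_pos: [0.4825, -0.2862, 0.281]
tool_rot: [0.142, 0.99, -0.0, 0.0]
force: [0.4, 0.8, 0.7]
finger_gap: 0.998
gripper_force: 0.0
```

Emit:
{"name": "move_arm", "arguments": {
  "targets": [
    {"dx":-0.065,"dy":-0.465,"dz":-0.9,"rx":0,"ry":0,"rz":-0.05},
    {"dx":-0.065,"dy":-0.465,"dz":-0.9,"rx":0,"ry":0,"rz":0},
    {"dx":-0.065,"dy":-0.465,"dz":-0.9,"rx":0,"ry":0,"rz":0},
    {"dx":-0.065,"dy":-0.465,"dz":-0.9,"rx":0,"ry":0,"rz":0},
    {"dx":-0.065,"dy":-0.465,"dz":-0.9,"rx":0,"ry":0,"rz":0},
    {"dx":-0.065,"dy":-0.465,"dz":-0.9,"rx":0,"ry":0,"rz":0},
    {"dx":-0.065,"dy":-0.465,"dz":-0.9,"rx":0,"ry":0,"rz":0},
    {"dx":-0.065,"dy":-0.465,"dz":-0.9,"rx":0,"ry":0,"rz":0},
    {"dx":-0.13,"dy":0,"dz":0,"rx":0,"ry":0,"rz":0},
    {"dx":0,"dy":0,"dz":0,"rx":0,"ry":0,"rz":0}
  ]
}}

```text
t: 6.55
tcp_pos: [0.4665, -0.3782, 0.1018]
tool_rot: [0.155, 0.988, -0.0, 0.0]
force: [0.1, -0.1, 0.3]
finger_gap: 1.001
gripper_force: 0.0
```

Run:
```python
from h import *
im=cv2.imread('pics/w2.png',0);m=np.load('w2m.npy',allow_pickle=True).item()
n=np.array([.9744,.2250]);t=np.array([-.2250,.9744])
def s(N,T,z):
    p=proj(m,[*(N*n+T*t),z]);return int(cv2.remap(im,np.float32([[p[0]]]),np.float32([[p[1]]]),1)[0,0])
o=ray(m,0,0)[0];print('cam',o,o[:2]@n,o[:2]@t)
for nm,T0 in(('twin',-.072),('bare',-.222)):
    print(nm,'across (T offset mm)')
    for N in(.470,.478,.486):print(N,[(k,s(N,T0+k*1e-3,.238)) for k in range(-32,33,2)])
    print('along');
    for k in(-8,0,8):print(k,[(a,s(a*1e-3,T0+k*1e-3,.238)) for a in range(448,512,3)])
u,v=300+(740-390)*135/390,35+522*190/546
p=onz(m,u,v,.172)[:2];print('stop end n',p@n,'face',p@n-.156)
```

```text
cam [ 0.50413659 -0.01168098  0.57416689] 0.4886024682320611 -0.12481267928355216
twin across (T offset mm)
0.47 [(-32, 63), (-30, 70), (-28, 71), (-26, 74), (-24, 74), (-22, 48), (-20, 67), (-18, 68), (-16, 67), (-14, 67), (-12, 66), (-10, 68), (-8, 67), (-6, 69), (-4, 67), (-2, 71), (0, 70), (2, 70), (4, 66), (6, 68), (8, 68), (10, 69), (12, 70), (14, 70), (16, 70), (18, 70), (20, 64), (22, 114), (24, 116), (26, 114), (28, 116), (30, 113), (32, 113)]
0.478 [(-32, 103), (-30, 72), (-28, 72), (-26, 72), (-24, 73), (-22, 52), (-20, 67), (-18, 67), (-16, 70), (-14, 68), (-12, 67), (-10, 68), (-8, 66), (-6, 67), (-4, 70), (-2, 69), (0, 67), (2, 66), (4, 69), (6, 68), (8, 70), (10, 69), (12, 66), (14, 69), (16, 72), (18, 71), (20, 64), (22, 116), (24, 114), (26, 113), (28, 115), (30, 112), (32, 113)]
0.486 [(-32, 103), (-30, 72), (-28, 73), (-26, 73), (-24, 74), (-22, 55), (-20, 67), (-18, 70), (-16, 69), (-14, 68), (-12, 69), (-10, 68), (-8, 70), (-6, 71), (-4, 71), (-2, 69), (0, 68), (2, 71), (4, 71), (6, 71), (8, 72), (10, 72), (12, 71), (14, 73), (16, 72), (18, 72), (20, 65), (22, 11
[... 2011 characters left out ...]
, 29), (478, 26), (481, 25), (484, 27), (487, 28), (490, 26), (493, 24), (496, 117), (499, 116), (502, 118), (505, 116), (508, 118), (511, 119)]
0 [(448, 62), (451, 63), (454, 63), (457, 60), (460, 55), (463, 49), (466, 50), (469, 49), (472, 46), (475, 46), (478, 27), (481, 26), (484, 28), (487, 24), (490, 28), (493, 24), (496, 115), (499, 118), (502, 117), (505, 118), (508, 117), (511, 116)]
8 [(448, 35), (451, 38), (454, 31), (457, 59), (460, 50), (463, 51), (466, 50), (469, 51), (472, 51), (475, 51), (478, 51), (481, 50), (484, 51), (487, 49), (490, 51), (493, 46), (496, 121), (499, 113), (502, 112), (505, 109), (508, 113), (511, 110)]
stop end n 0.6459859598240003 face 0.4899859598240003
```

The bare cap's centre lies about 142–144 mm from the twin's, so the post is about 6 mm towards the twin. The face lies at N = 0.494 on the 13° axis. Now the grasp.

Emit:
{"name": "move_arm", "arguments": {
  "targets": [
    {"dx":0,"dy":0,"dz":-0.5,"rx":0,"ry":0,"rz":0},
    {"dx":0,"dy":0,"dz":-0.5,"rx":0,"ry":0,"rz":0},
    {"dx":0,"dy":0,"dz":-0.5,"rx":0,"ry":0,"rz":0},
    {"dx":0,"dy":0,"dz":-0.5,"rx":0,"ry":0,"rz":0},
    {"dx":0,"dy":0,"dz":-0.5,"rx":0,"ry":0,"rz":0},
    {"dx":0,"dy":0,"dz":-0.5,"rx":0,"ry":0,"rz":0},
    {"dx":0,"dy":0,"dz":-0.4,"rx":0,"ry":0,"rz":0},
    {"dx":0,"dy":0,"dz":-0.3,"rx":0,"ry":0,"rz":0},
    {"dx":0,"dy":0,"dz":-0.2,"rx":0,"ry":0,"rz":0},
    {"dx":0,"dy":0,"dz":0,"rx":0,"ry":0,"rz":0}
  ]
}}

```text
t: 7.8
tcp_pos: [0.4664, -0.3782, 0.0035]
tool_rot: [0.155, 0.988, 0.0, -0.0]
force: [0.7, -1.2, 0.0]
finger_gap: 1.001
gripper_force: 0.0
```

Emit:
{"name": "move_arm", "arguments": {
  "targets": [
    {"dx":0,"dy":0,"dz":0,"rx":0,"ry":0,"rz":0},
    {"dx":0,"dy":0,"dz":0,"rx":0,"ry":0,"rz":0},
    {"dx":0,"dy":0,"dz":0,"rx":0,"ry":0,"rz":0},
    {"dx":0,"dy":0,"dz":0,"rx":0,"ry":0,"rz":0},
    {"dx":0,"dy":0,"dz":0,"rx":0,"ry":0,"rz":0},
    {"dx":0,"dy":0,"dz":0,"rx":0,"ry":0,"rz":0},
    {"dx":0,"dy":0,"dz":0,"rx":0,"ry":0,"rz":0},
    {"dx":0,"dy":0,"dz":0,"rx":0,"ry":0,"rz":0},
    {"dx":0,"dy":0,"dz":0,"rx":0,"ry":0,"rz":0},
    {"dx":0,"dy":0,"dz":0,"rx":0,"ry":0,"rz":0}
  ],
  "claw": 0,
  "newtons": 100
}}

```text
t: 9.05
tcp_pos: [0.4666, -0.3783, 0.0043]
tool_rot: [0.155, 0.988, -0.0, 0.0]
force: [-0.7, 1.5, 6.0]
finger_gap: 0.141
gripper_force: 98.5
```

Emit:
{"name": "move_arm", "arguments": {
  "targets": [
    {"dx":0,"dy":0,"dz":0.6,"rx":0,"ry":0,"rz":0},
    {"dx":0,"dy":0,"dz":1,"rx":0,"ry":0,"rz":0},
    {"dx":0,"dy":0,"dz":1,"rx":0,"ry":0,"rz":0},
    {"dx":0,"dy":0,"dz":1,"rx":0,"ry":0,"rz":0},
    {"dx":0,"dy":0,"dz":1,"rx":0,"ry":0,"rz":0},
    {"dx":0,"dy":0,"dz":1,"rx":0,"ry":0,"rz":0},
    {"dx":0,"dy":0,"dz":1,"rx":0,"ry":0,"rz":0},
    {"dx":0,"dy":0,"dz":1,"rx":0,"ry":0,"rz":0},
    {"dx":0,"dy":0,"dz":1,"rx":0,"ry":0,"rz":0},
    {"dx":0,"dy":0,"dz":1,"rx":0,"ry":0,"rz":0}
  ]
}}

```text
t: 10.3
tcp_pos: [0.466, -0.3777, 0.2445]
tool_rot: [0.155, 0.988, 0.0, -0.0]
force: [1.5, -0.7, -1.5]
finger_gap: 0.137
gripper_force: 97.8
```

Emit:
{"name": "move_arm", "arguments": {
  "targets": [
    {"dx":0.5,"dy":0.93,"dz":0.04,"rx":0,"ry":0,"rz":0.1},
    {"dx":0.5,"dy":0.93,"dz":0.04,"rx":0,"ry":0,"rz":0.1},
    {"dx":0.5,"dy":0.93,"dz":0.04,"rx":0,"ry":0,"rz":0.1},
    {"dx":0.5,"dy":0.93,"dz":0.04,"rx":0,"ry":0,"rz":0.1},
    {"dx":0.5,"dy":0.93,"dz":0.04,"rx":0,"ry":0,"rz":0.1},
    {"dx":0.5,"dy":0.93,"dz":0.04,"rx":0,"ry":0,"rz":0.1},
    {"dx":0.5,"dy":0.93,"dz":0.04,"rx":0,"ry":0,"rz":0.1},
    {"dx":0.5,"dy":0.93,"dz":0.04,"rx":0,"ry":0,"rz":0.1},
    {"dx":0.5,"dy":0.93,"dz":0.04,"rx":0,"ry":0,"rz":0.1},
    {"dx":0.5,"dy":0.93,"dz":0.04,"rx":0,"ry":0,"rz":0.1}
  ]
}}

```text
t: 11.55
tcp_pos: [0.5912, -0.1447, 0.2537]
tool_rot: [-0.107, 0.994, 0.0, -0.001]
force: [0.3, 0.4, -2.6]
finger_gap: 0.141
gripper_force: 97.7
```

Emit:
{"name": "move_arm", "arguments": {
  "targets": [
    {"dx":0.415,"dy":0.715,"dz":0,"rx":0,"ry":0,"rz":0.028},
    {"dx":0.415,"dy":0.715,"dz":0,"rx":0,"ry":0,"rz":0},
    {"dx":0.415,"dy":0.715,"dz":0,"rx":0,"ry":0,"rz":0},
    {"dx":0.415,"dy":0.715,"dz":0,"rx":0,"ry":0,"rz":0},
    {"dx":0,"dy":0,"dz":-0.8,"rx":0,"ry":0,"rz":0},
    {"dx":0,"dy":0,"dz":-0.8,"rx":0,"ry":0,"rz":0},
    {"dx":0,"dy":0,"dz":-0.8,"rx":0,"ry":0,"rz":0},
    {"dx":0,"dy":0,"dz":-0.8,"rx":0,"ry":0,"rz":0},
    {"dx":0,"dy":0,"dz":-0.6,"rx":0,"ry":0,"rz":0},
    {"dx":0,"dy":0,"dz":0,"rx":0,"ry":0,"rz":0}
  ]
}}

```text
t: 12.8
tcp_pos: [0.6323, -0.0738, 0.1574]
tool_rot: [-0.113, 0.994, 0.001, -0.001]
force: [0.0, -0.4, -1.8]
finger_gap: 0.139
gripper_force: 97.8
```

Run:
```python
from h import *
s=sensors.sense();print(s['tcp_pos'],s['tool_rot'],s['force'])
im,m=snap('wrist','w3.png');np.save('w3m.npy',m)
u=np.zeros((480,800,3),np.uint8)
c=im[60:300,180:440];cv2.imwrite('pics/c3.png',cv2.resize(c,None,fx=2.5,fy=2.5,interpolation=2)[:,:,::-1])
n=np.array([.9744,.2250]);t=np.array([-.2250,.9744])
print('cap exp',[proj(m,[*(N*n+T*t),.238]).round() for N in(.461,.495) for T in(-.236,-.193)])
```

```text
[ 0.63230039 -0.07378366  0.1574117 ] [-1.12954227e-01  9.93599027e-01  5.89191107e-04 -1.40282716e-03] [ 0.0429048  -0.38525942 -1.84269801]
cap exp [array([ 131., -390.]), array([ 495., -390.]), array([170., -45.]), array([459., -45.])]
```

View pics/c3.png

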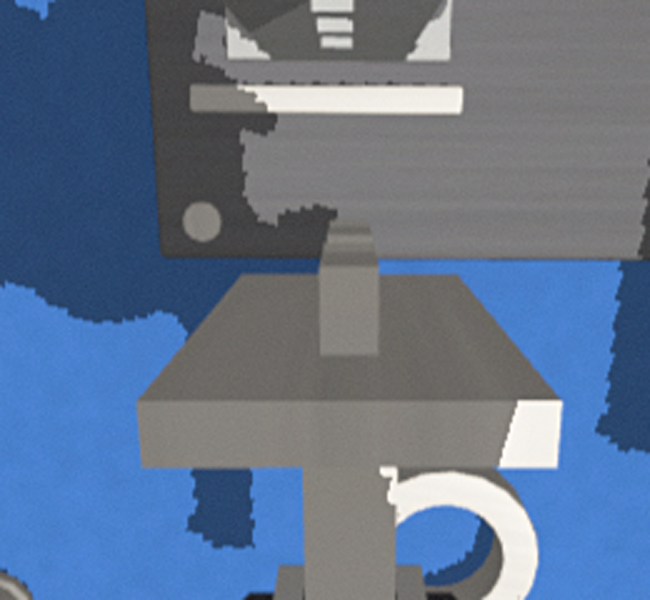

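The crop shows the claws, plate and bar all centred on column ~319.7. The base-plate edges run parallel to the plate, so the yaw is right. The lower post slots appear at crop (333,5) to (337,42), about 6 px left of the arm. I'll intersect those rays with the face plane.

Run:
```python
from h import *
im=cv2.imread('pics/w3.png',0);m=np.load('w3m.npy',allow_pickle=True).item()
n=np.array([.9744,.2250]);t=np.array([-.2250,.9744])
def onN(u,v,N=.494):
    o,d=ray(m,u,v);k=(N-o[:2]@n)/(d[:2]@n);p=o+k*d;return (p[:2]@t).round(4),p[2].round(4)
o=ray(m,0,0)[0];print('cam N,T,z',o[:2]@n,o[:2]@t,o[2])
for v in range(0,84,3):
    r=im[v,285:345].astype(int);w=np.nonzero(r>190)[0]+285
    e=np.argsort(-np.abs(np.diff(r)))[:2];
    print(v,(w.min(),w.max(),onN(w.min()-.5,v),onN(w.max()+.5,v)) if len(w) else None)
tb=sensors.sense()['tcp_pos'];print('tcp N,T',tb[:2]@n,tb[:2]@t)
zu=.1574-.0043
def onz2(u,v,z):
    p=onz(m,u,v,z);return (p[:2]@n).round(4),(p[:2]@t).round(4)
f=lambda a,b:(180+a/2.5,60+b/2.5)
print('plate top rear L,R',onz2(*f(137,400),zu+.076),onz2(*f(562,400),zu+.076),'front',onz2(*f(141,467),zu+.076),onz2(*f(558,467),zu+.076))
print('claw tip/root',onz2(*f(320,265),zu+.059),onz2(*f(378,265),zu+.059),onz2(*f(319,355),zu+.059),onz2(*f(379,355),zu+.059))
cv2.imwrite('pics/c4.png',cv2.resize(cv2.imread('pics/w3.png')[0:110,240:400],None,fx=5,fy=5,interpolation=2))
```

```text
cam N,T,z 0.5181572931012495 -0.21384937158240014 0.3004088142154968
0 None
3 None
6 None
9 None
12 None
15 None
18 None
21 None
24 None
27 None
30 None
33 None
36 None
39 None
42 None
45 (np.int64(320), np.int64(320), (np.float64(-0.2137), np.float64(0.1651)), (np.float64(-0.2134), np.float64(0.1651)))
48 (np.int64(318), np.int64(320), (np.float64(-0.2144), np.float64(0.1597)), (np.float64(-0.2134), np.float64(0.1597)))
51 (np.int64(318), np.int64(320), (np.float64(-0.2145), np.float64(0.1538)), (np.float64(-0.2133), np.float64(0.1538)))
54 None
57 (np.int64(305), np.int64(311), (np.float64(-0.2199), np.float64(0.1403)), (np.float64(-0.217), np.float64(0.1403)))
60 (np.int64(305), np.int64(320), (np.float64(-0.2202), np.float64(0.1325)), (np.float64(-0.2133), np.float64(0.1325)))
63 (np.int64(305), np.int64(320), (np.float64(-0.2206), np.float64(0.1239)), (np.float64(-0.2132), np.float64(0.1239)))
66 None
69 (np.int64(307), np.int64(320), (np.float64(-0.2204), np.float64(0.1034)), (np.float64(-0.2132), np.float64(0.1034)))
72 None
75 (np.int64(309), np.int64(313), (np.float64(-0.2201), np.float64(0.0774)), (np.float64(-0.2172), np.float64(0.0774)))
78 None
81 None
tcp N,T 0.6001816519877539 -0.21463753784984743
plate top rear L,R (np.float64(0.5386), np.float64(-0.2318)) (np.float64(0.5386), np.float64(-0.1957)) front (np.float64(0.5447), np.float64(-0.2319)) (np.float64(0.5447), np.float64(-0.1956))
claw tip/root (np.float64(0.5294), np.float64(-0.2167)) (np.float64(0.5294), np.float64(-0.2109)) (np.float64(0.5386), np.float64(-0.2169)) (np.float64(0.5387), np.float64(-0.2107))
```

View pics/c4.png

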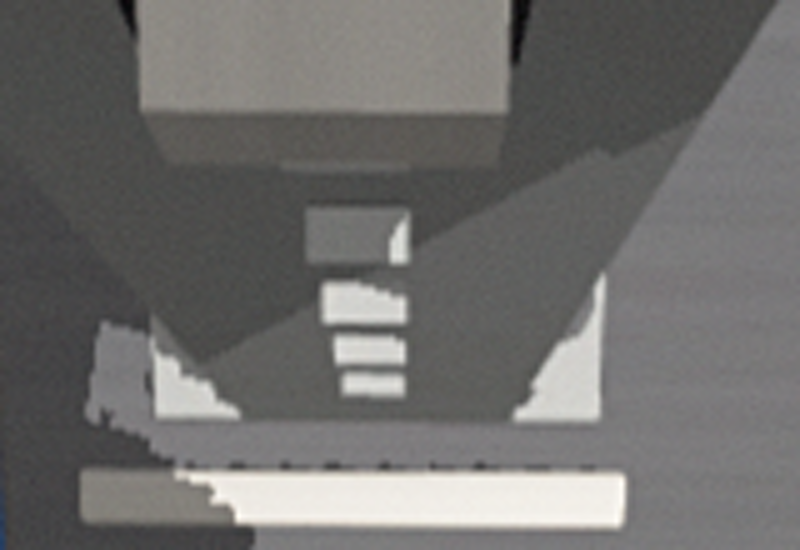

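The slot centre line is T ≈ -0.2170 and the claw centre is T = -0.2138, so the arm must shift -3.3 mm. The gap to the face is 44 mm. I'll approach to about 15 mm at the entry height and check again.

Emit:
{"name": "move_arm", "arguments": {
  "targets": [
    {"dx":-0.22,"dy":-0.078,"dz":-0.037,"rx":0,"ry":0,"rz":0},
    {"dx":-0.22,"dy":-0.078,"dz":-0.037,"rx":0,"ry":0,"rz":0},
    {"dx":-0.22,"dy":-0.078,"dz":-0.037,"rx":0,"ry":0,"rz":0},
    {"dx":-0.22,"dy":-0.078,"dz":-0.037,"rx":0,"ry":0,"rz":0},
    {"dx":-0.22,"dy":-0.078,"dz":-0.037,"rx":0,"ry":0,"rz":0},
    {"dx":0,"dy":0,"dz":0,"rx":0,"ry":0,"rz":0},
    {"dx":0,"dy":0,"dz":0,"rx":0,"ry":0,"rz":0},
    {"dx":0,"dy":0,"dz":0,"rx":0,"ry":0,"rz":0},
    {"dx":0,"dy":0,"dz":0,"rx":0,"ry":0,"rz":0},
    {"dx":0,"dy":0,"dz":0,"rx":0,"ry":0,"rz":0}
  ]
}}

```text
t: 14.1
tcp_pos: [0.6056, -0.084, 0.1542]
tool_rot: [-0.113, 0.994, -0.0, 0.0]
force: [0.4, 0.5, -2.1]
finger_gap: 0.137
gripper_force: 97.8
```

Run:
```python
from h import *
n=np.array([.9744,.2250]);t=np.array([-.2250,.9744])
s=sensors.sense();p=s['tcp_pos'];print('tcp N,T',p[:2]@n,p[:2]@t,p[2],s['tool_rot'],s['force'])
im,m=snap('wrist','w4.png');np.save('w4m.npy',m)
sd,ms=snap('side','s4.png')
a=cv2.resize(im[0:230,200:420],None,fx=2.4,fy=2.4,interpolation=2)
q=proj(ms,[*( .51*n-.217*t),.18]).astype(int);print(q)
b=cv2.resize(sd[q[1]-50:q[1]+60,q[0]-25:q[0]+65],None,fx=2.9,fy=2.9,interpolation=2)
W=np.zeros((560,800,3),np.uint8);W[:a.shape[0],:a.shape[1]]=a;W[:b.shape[0],538:538+b.shape[1]]=b[:,:262]
cv2.imwrite('pics/c5.png',W[:,:,::-1])
```

```text
tcp N,T 0.5711810506390109 -0.2180937585205552 0.15417261488777198 [-1.13010341e-01  9.93593811e-01 -2.69761690e-05  2.22888986e-05] [ 0.41648896  0.53046598 -2.11300215]
[347 259]
```

View pics/c5.png

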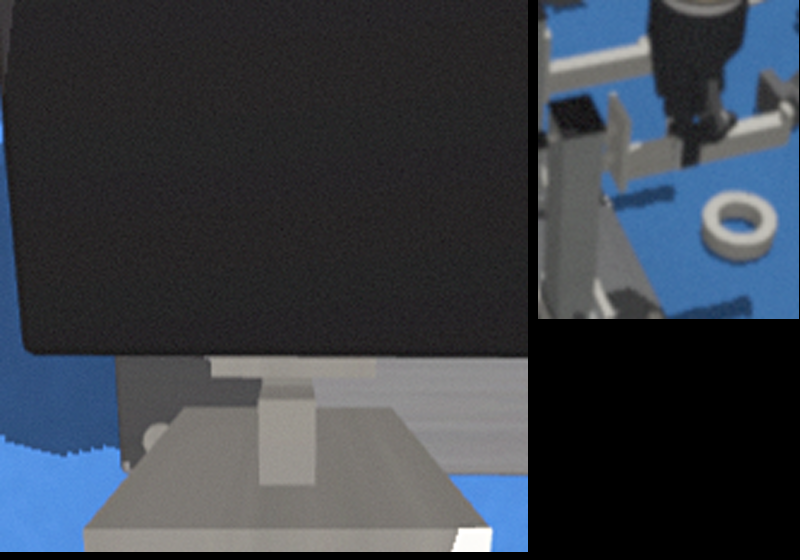

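The nose of the bolt, centred on the post, is at crop x 210–375, centre 292.5. The claw is at 259–315, centre 287. That puts the claw about 0.5 mm towards -T, so I'll correct it, lower 1.4 mm and enter.

Emit:
{"name": "move_arm", "arguments": {
  "targets": [
    {"dx":0,"dy":0.02,"dz":-0.056,"rx":0,"ry":0,"rz":0},
    {"dx":-0.08,"dy":-0.018,"dz":0,"rx":0,"ry":0,"rz":0},
    {"dx":-0.08,"dy":-0.018,"dz":0,"rx":0,"ry":0,"rz":0},
    {"dx":-0.08,"dy":-0.018,"dz":0,"rx":0,"ry":0,"rz":0},
    {"dx":-0.08,"dy":-0.018,"dz":0,"rx":0,"ry":0,"rz":0},
    {"dx":-0.08,"dy":-0.018,"dz":0,"rx":0,"ry":0,"rz":0},
    {"dx":-0.08,"dy":-0.018,"dz":0,"rx":0,"ry":0,"rz":0},
    {"dx":0,"dy":0,"dz":0,"rx":0,"ry":0,"rz":0},
    {"dx":0,"dy":0,"dz":0,"rx":0,"ry":0,"rz":0},
    {"dx":0,"dy":0,"dz":0,"rx":0,"ry":0,"rz":0}
  ]
}}

```text
t: 15.45
tcp_pos: [0.5983, -0.0856, 0.1535]
tool_rot: [-0.112, 0.994, -0.0, 0.006]
force: [10.2, 4.4, -6.2]
finger_gap: 0.139
gripper_force: 97.7
```

Contact came at about 11 N with roughly 7 mm still to go, so I'll check the edges numerically.

```bash
cat > e.py <<'E'
from h import *
import sys
n=np.array([.9744,.2250]);t=np.array([-.2250,.9744])
def rows(im,m,vs):
    g=cv2.GaussianBlur(cv2.cvtColor(im,cv2.COLOR_RGB2GRAY),(3,3),0).astype(int)
    for v in vs:
        d=g[v,232:410]-g[v,230:408];k=[(int(231+i),int(d[i])) for i in range(1,177) if abs(d[i])>14 and abs(d[i])>=abs(d[i-1]) and abs(d[i])>abs(d[i+1])]
        print(v,k)
if __name__=='__main__':
    s=sensors.sense();p=s['tcp_pos'];print('tcp N,T',p[:2]@n,p[:2]@t,p[2],s['tool_rot'],s['force'],s['ft_torque'])
    im,m=snap('wrist',sys.argv[1]+'.png')
    print('col profile v at u=320,u=300',im[100:300:3,320].mean(1).astype(int).tolist(),im[100:300:3,300].mean(1).astype(int).tolist())
    rows(im,m,range(120,220,5))
E
python3 e.py w5
python3 - <<'E'
from h import *
from e import rows
rows(cv2.imread('pics/w4.png')[:,:,::-1].copy(),None,range(145,220,5))
E
```

```text
tcp N,T 0.5637407399960545 -0.21806446374212068 0.15346226741754596 [-1.12079712e-01  9.93683299e-01 -3.22407745e-04  5.61568862e-03] [10.24397613  4.3510603  -6.22687188] [ 0.60656211 -1.54274253 -0.1363746 ]
col profile v at u=320,u=300 [39, 42, 41, 44, 43, 40, 37, 39, 40, 43, 41, 40, 39, 37, 37, 38, 40, 41, 43, 37, 36, 39, 38, 38, 39, 34, 37, 41, 33, 43, 29, 165, 160, 160, 147, 128, 128, 127, 128, 123, 123, 156, 157, 154, 157, 155, 156, 155, 157, 156, 157, 156, 158, 157, 159, 158, 159, 160, 161, 160, 160, 162, 156, 160, 160, 160, 158] [39, 37, 42, 39, 38, 39, 41, 43, 36, 38, 41, 37, 44, 37, 43, 36, 41, 37, 39, 39, 37, 40, 38, 39, 37, 41, 39, 38, 36, 34, 31, 132, 129, 129, 127, 130, 129, 127, 128, 126, 131, 160, 156, 158, 156, 156, 157, 156, 159, 163, 160, 159, 163, 160, 163, 162, 160, 160, 160, 161, 161, 163, 140, 135, 135, 137, 136]
120 []
125 []
130 []
135 []
140 []
145 []
150 []
155 []
160 []
165 []
170 []
175 []
180 []
185 []
190 [(406, 27)]
195 [(249, -27), (252, 30), (254, -35), (257, 15), (309, 25), (332, -24), (384, 17)]
200 [(309, 24), (332, -23), (388, 18)]
205 []
210 []
215 []
145 []
150 [(287, 50)]
155 [(288, 52)]
160 [(309, 38)]
165 [(307, 30), (331, 16)]
170 [(275, 22), (307, 30), (331, -21)]
175 [(272, 25), (307, 25), (331, -25), (368, 15)]
180 [(260, 51), (268, -17), (307, 24), (331, -24)]
185 [(242, 22), (259, 53), (263, -20), (307, 24), (331, -21)]
190 [(250, -49), (259, 27), (307, 22), (331, -22)]
195 [(254, -21), (308, 21), (331, -22)]
200 [(308, 21), (331, -23)]
205 []
210 []
215 []
```

Run:
```python
from h import *
from e import *
for w in('w4','w5'):
    if w=='w4':m=np.load('w4m.npy',allow_pickle=True).item()
    else:m=cams.camera_model('wrist')
    im=cv2.imread('pics/%s.png'%w)
    f=lambda u,v,z:[(onz(m,u,v,z)[:2]@a).round(4) for a in(n,t)]
    ce=147.5 if w=='w4' else 191
    print(w,'cap front',f(300,ce,.238),f(340,ce,.238))
    zu=(.1542 if w=='w4' else .1535)-.0043
    if w=='w4':
        print('bolt L top',f(287.5,150,.2235),f(287.5,157,.2235),'R',f(356.2,157,.2235),'front bottom?')
        print('plate rear',f(320,220,zu+.076),'claw',f(307.5,185,zu+.059),f(331,185,zu+.059))
        for v in(148,151,154,157): print(v,im[v,330:380].mean(1).astype(int).tolist())
    else: print('plate rear',f(320,222,zu+.076),'claw',f(309,198,zu+.059),f(332,198,zu+.059))
    o=ray(m,0,0)[0];print('cam',o[:2]@n,o[:2]@t,o[2])
```

```text
w4 cap front [np.float64(0.4941), np.float64(-0.2208)] [np.float64(0.4941), np.float64(-0.2142)]
bolt L top [np.float64(0.4958), np.float64(-0.2242)] [np.float64(0.4972), np.float64(-0.2242)] R [np.float64(0.4972), np.float64(-0.21)] front bottom?
plate rear [np.float64(0.51), np.float64(-0.2175)] claw [np.float64(0.5057), np.float64(-0.2207)] [np.float64(0.5057), np.float64(-0.2147)]
148 [64, 67, 66, 70, 70, 71, 68, 70, 71, 68, 66, 69, 71, 71, 68, 69, 74, 69, 67, 63, 68, 73, 69, 69, 67, 66, 68, 65, 63, 64, 65, 64, 68, 65, 67, 49, 47, 45, 48, 49, 47, 46, 50, 45, 48, 45, 45, 51, 47, 49]
151 [150, 150, 150, 153, 150, 151, 152, 149, 149, 150, 151, 150, 150, 150, 149, 149, 150, 148, 149, 146, 150, 148, 149, 149, 150, 150, 150, 139, 141, 140, 138, 145, 142, 138, 139, 142, 143, 142, 143, 141, 141, 141, 140, 142, 143, 141, 141, 141, 143, 142]
154 [151, 150, 147, 151, 151, 149, 147, 152, 149, 149, 150, 151, 148, 149, 149, 148, 148, 146, 149, 149, 146, 146, 148, 149, 149, 149, 147, 146, 143, 144, 143, 147, 147, 143, 144, 145, 144, 144, 145, 144, 143, 146, 146, 145, 148, 144, 145, 146, 145, 142]
157 [145, 147, 145, 146, 144, 146, 146, 144, 146, 146, 148, 144, 143, 144, 145, 144, 145, 142, 146, 145, 143, 145, 145, 145, 147, 146, 145, 141, 141, 141, 144, 143, 143, 142, 143, 141, 143, 143, 142, 144, 141, 142, 143, 143, 143, 140, 143, 145, 144, 142]
cam 0.48944173164736426 -0.21754186044744692 0.29694157092286916
w5 cap front [np.float64(0.4927), np.float64(-0.2205)] [np.float64(0.4927), np.float64(-0.2139)]
plate rear [np.float64(0.502), np.float64(-0.2172)] claw [np.float64(0.5009), np.float64(-0.2201)] [np.float64(0.5009), np.float64(-0.2142)]
cam 0.48042581002363266 -0.21711712997338675 0.2953474451243637
```

The cap front puts the face at N ≈ 0.493. That means the teeth stopped right at the face with the arm pushed down, so they seem to be meeting the upper slot edge. I'll back off, lower 1.2 mm and try again.

Emit:
{"name": "move_arm", "arguments": {
  "targets": [
    {"dx":0.28,"dy":0.065,"dz":0,"rx":0,"ry":0,"rz":0},
    {"dx":0,"dy":0,"dz":-0.05,"rx":0,"ry":0,"rz":0},
    {"dx":0,"dy":0,"dz":0,"rx":0,"ry":0,"rz":0},
    {"dx":-0.1,"dy":-0.023,"dz":0,"rx":0,"ry":0,"rz":0},
    {"dx":-0.08,"dy":-0.018,"dz":0,"rx":0,"ry":0,"rz":0},
    {"dx":-0.06,"dy":-0.014,"dz":0,"rx":0,"ry":0,"rz":0},
    {"dx":-0.04,"dy":-0.01,"dz":0,"rx":0,"ry":0,"rz":0},
    {"dx":0,"dy":0,"dz":0,"rx":0,"ry":0,"rz":0},
    {"dx":0,"dy":0,"dz":0,"rx":0,"ry":0,"rz":0},
    {"dx":0,"dy":0,"dz":0,"rx":0,"ry":0,"rz":0}
  ]
}}

```text
t: 16.75
tcp_pos: [0.5982, -0.086, 0.1529]
tool_rot: [-0.112, 0.994, -0.001, 0.006]
force: [10.8, 4.9, -4.3]
finger_gap: 0.142
gripper_force: 98.2
```

```bash
python3 e.py w6 | grep -v col
```

```text
tcp N,T 0.5635199006987203 -0.21840318898785338 0.15289866956298576 [-1.12133454e-01  9.93676664e-01 -6.78887222e-04  5.68465597e-03] [10.76212056  4.8631204  -4.2914892 ] [ 0.55917459 -1.35282942 -0.14288692]
120 []
125 []
130 []
135 []
140 []
145 []
150 []
155 []
160 []
165 []
170 []
175 []
180 []
185 []
190 []
195 [(250, -17), (252, 22), (255, -33), (308, 23), (332, -23)]
200 [(250, -21), (308, 22), (332, -25), (388, 15)]
205 []
210 []
215 []
```

It blocks at the same depth, so the cause is likely sideways: the arm slides about 0.5–0.8 mm towards -T under contact. From the right slot edges in the earlier picture, the TCP should be at T ≈ -0.2177. I'll back off and measure the free position.

Emit:
{"name": "move_arm", "arguments": {
  "targets": [
    {"dx":0.3,"dy":0.07,"dz":0,"rx":0,"ry":0,"rz":0},
    {"dx":0.1,"dy":0.023,"dz":0,"rx":0,"ry":0,"rz":0},
    {"dx":0,"dy":0,"dz":0,"rx":0,"ry":0,"rz":0},
    {"dx":0,"dy":0,"dz":0,"rx":0,"ry":0,"rz":0},
    {"dx":0,"dy":0,"dz":0,"rx":0,"ry":0,"rz":0},
    {"dx":0,"dy":0,"dz":0,"rx":0,"ry":0,"rz":0},
    {"dx":0,"dy":0,"dz":0,"rx":0,"ry":0,"rz":0},
    {"dx":0,"dy":0,"dz":0,"rx":0,"ry":0,"rz":0},
    {"dx":0,"dy":0,"dz":0,"rx":0,"ry":0,"rz":0},
    {"dx":0,"dy":0,"dz":0,"rx":0,"ry":0,"rz":0}
  ]
}}

```text
t: 18.05
tcp_pos: [0.6035, -0.0839, 0.1515]
tool_rot: [-0.113, 0.994, -0.0, -0.0]
force: [0.2, -0.3, -1.5]
finger_gap: 0.145
gripper_force: 98.4
```

Run:
```python
from h import *
from e import *
s=sensors.sense();p=s['tcp_pos'];print('tcp N,T',p[:2]@n,p[:2]@t,p[2],s['tool_rot'],s['force'])
im,m=snap('wrist','w7.png')
g=im.mean(2)
print('col320',[(v,int(g[v,300]),int(g[v,320])) for v in range(150,262,3)])
rows(im,m,range(160,260,6))
k=[(v,g[v]) for v in(225,230,235)]
```

```text
tcp N,T 0.5691630243790602 -0.21754122191922218 0.15152709959506397 [-1.12954010e-01  9.93600217e-01 -3.44377027e-06 -1.62776722e-05] [ 0.22511911 -0.26903239 -1.46973494]
col320 [(150, 34, 37), (153, 37, 36), (156, 37, 37), (159, 30, 33), (162, 153, 154), (165, 154, 151), (168, 81, 152), (171, 122, 151), (174, 121, 152), (177, 122, 152), (180, 124, 152), (183, 122, 154), (186, 123, 153), (189, 122, 150), (192, 122, 150), (195, 121, 151), (198, 121, 154), (201, 121, 147), (204, 120, 121), (207, 120, 120), (210, 121, 121), (213, 124, 121), (216, 121, 118), (219, 122, 119), (222, 150, 151), (225, 151, 146), (228, 153, 149), (231, 151, 149), (234, 152, 151), (237, 148, 148), (240, 152, 147), (243, 150, 148), (246, 154, 151), (249, 156, 151), (252, 157, 151), (255, 156, 149), (258, 154, 151), (261, 158, 149)]
160 [(284, 30)]
166 [(284, 45)]
172 [(274, 28), (307, 25), (331, -25), (365, 16)]
178 [(269, 26), (308, 25), (331, -25), (370, 16)]
184 [(244, 23), (247, -22), (259, 51), (264, -19), (308, 24), (331, -22)]
190 [(234, 16), (239, 15), (249, -47), (258, 38), (308, 23), (331, -21)]
196 [(248, -21), (250, 20), (253, -26), (308, 22), (331, -22), (385, 15)]
202 []
208 []
214 []
220 [(386, 60), (405, -62)]
226 [(384, 80), (405, -83)]
232 [(382, 78), (404, -88)]
238 [(380, 76), (404, -85)]
244 [(379, 72), (403, -89)]
250 [(258, -50), (281, 48), (331, 54), (335, 26), (339, -87)]
256 [(259, -50), (282, 48), (335, 55), (339, -60)]
```

Free, the arm is centred on the bolt, with the claw at 319.7 and the bolt at about 319.5. The moment arm puts the contact high up, at bolt height, so the resistance is likely the spring bolt. I'll push in a little further, still well below the limit.

Emit:
{"name": "move_arm", "arguments": {
  "targets": [
    {"dx":-0.1,"dy":-0.02,"dz":0,"rx":0,"ry":0,"rz":0},
    {"dx":-0.1,"dy":-0.02,"dz":0,"rx":0,"ry":0,"rz":0},
    {"dx":-0.1,"dy":-0.02,"dz":0,"rx":0,"ry":0,"rz":0},
    {"dx":-0.1,"dy":-0.02,"dz":0,"rx":0,"ry":0,"rz":0},
    {"dx":-0.1,"dy":-0.02,"dz":0,"rx":0,"ry":0,"rz":0},
    {"dx":-0.06,"dy":-0.013,"dz":0,"rx":0,"ry":0,"rz":0},
    {"dx":-0.06,"dy":-0.013,"dz":0,"rx":0,"ry":0,"rz":0},
    {"dx":0,"dy":0,"dz":0,"rx":0,"ry":0,"rz":0},
    {"dx":0,"dy":0,"dz":0,"rx":0,"ry":0,"rz":0},
    {"dx":0,"dy":0,"dz":0,"rx":0,"ry":0,"rz":0}
  ]
}}

```text
t: 19.35
tcp_pos: [0.5988, -0.0861, 0.1532]
tool_rot: [-0.111, 0.994, -0.001, 0.012]
force: [20.3, 8.5, -10.7]
finger_gap: 0.136
gripper_force: 97.7
```

```bash
python3 e.py w8 | grep -v '\[\]'
```

```text
tcp N,T 0.5640532105986316 -0.21862439816660853 0.15319994382560148 [-0.11111092  0.99373117 -0.00104138  0.01231409] [ 20.26514516   8.46041481 -10.73120938] [ 1.11428978 -3.06381919 -0.20481334]
col profile v at u=320,u=300 [35, 40, 38, 41, 43, 40, 41, 38, 40, 40, 38, 45, 39, 43, 39, 40, 42, 40, 37, 41, 38, 35, 40, 36, 39, 38, 40, 35, 38, 37, 39, 35, 74, 163, 163, 127, 129, 128, 127, 127, 124, 159, 158, 157, 156, 157, 157, 158, 157, 155, 160, 161, 157, 156, 160, 160, 163, 162, 160, 160, 160, 158, 158, 159, 158, 161, 159] [43, 37, 43, 41, 41, 46, 45, 40, 41, 41, 36, 42, 39, 40, 43, 43, 37, 42, 35, 42, 39, 40, 35, 42, 40, 36, 38, 38, 36, 36, 36, 31, 80, 129, 129, 127, 128, 129, 128, 128, 128, 163, 159, 161, 155, 157, 159, 158, 158, 160, 160, 158, 161, 159, 162, 163, 161, 163, 164, 159, 163, 164, 141, 136, 137, 136, 141]
200 [(309, 24), (333, -25)]
```

It is a hard stop with the tooth tips right at the face. I'll refit the slot heights from all eight slot edges in the earlier wrist picture to check the vertical fit.

Run:
```python
from h import *
from e import n,t
from scipy.optimize import least_squares
im=cv2.imread('pics/w3.png');g=im.mean(2);m=np.load('w3m.npy',allow_pickle=True).item()
p=g[30:90,310:319].mean(1);d=np.diff(p)
ed=[]
for i in range(1,len(d)-1):
    if abs(d[i])>6 and abs(d[i])>=abs(d[i-1]) and abs(d[i])>abs(d[i+1]):
        a,b,c=abs(d[i-1]),abs(d[i]),abs(d[i+1]);ed.append((round(30+i+.5+.5*(a-c)/(a-2*b+c),2),int(d[i])))
print(ed); print(p.astype(int).tolist())
o=ray(m,0,0)[0]
def zof(v,N):
    oo,dd=ray(m,314,v);k=(N-oo[:2]@n)/(dd[:2]@n);return (oo+k*dd)[2]
V=np.array([41.6,53,56,65,67,72.8,74.4,79.4]);Z=np.array([.178,.156,.146,.124,.114,.092,.082,.060])
def vs(x):  # predicted v for points at N=x0, z shifted x1
    return np.array([proj(m,[*(x[0]*n-.217*t),z+x[1]])[1] for z in Z])
r=least_squares(lambda x:vs(x)-V,[.494,0]);print(r.x,r.fun.round(2),np.sqrt(np.diag(np.linalg.inv(r.jac.T@r.jac))*(r.fun@r.fun)/6))
r=least_squares(lambda x:vs([x[0],0])-V,[.494]);print(r.x,r.fun.round(2))
```

```text
[(np.float64(31.63), 7), (np.float64(33.79), -13), (np.float64(40.99), 24), (np.float64(52.2), -24), (np.float64(56.91), 39), (np.float64(64.3), -76), (np.float64(66.68), 73), (np.float64(72.42), -66), (np.float64(74.46), 58), (np.float64(78.48), -61), (np.float64(83.84), 17)]
[89, 89, 96, 99, 85, 75, 74, 75, 75, 73, 66, 90, 114, 113, 112, 112, 113, 118, 123, 122, 124, 124, 105, 80, 83, 89, 111, 150, 188, 205, 208, 206, 209, 211, 166, 89, 95, 169, 210, 209, 209, 210, 172, 105, 133, 191, 213, 214, 182, 121, 91, 94, 94, 93, 111, 125, 125, 125, 126, 124]
[ 0.49308025 -0.0114757 ] [-0.3  -0.19  0.98 -0.48  0.37 -0.12  0.35 -0.7 ] [0.00046218 0.00307422]
[0.49478388] [-1.89 -0.61  0.9  -0.06  0.94  0.68  1.22  0.27]
```

Three cues agree: the nose width of 16 mm, the slot widths of 8 mm and the slot-row fit all put the post's slots about 8–9 mm lower relative to the claws than my sum gave. Laterally the arm is centred. I'll back off, lower 7 mm and push gently.

Emit:
{"name": "move_arm", "arguments": {
  "targets": [
    {"dx":0.3,"dy":0.06,"dz":0,"rx":0,"ry":0,"rz":0},
    {"dx":0.3,"dy":0.06,"dz":0,"rx":0,"ry":0,"rz":0},
    {"dx":0,"dy":0,"dz":-0.14,"rx":0,"ry":0,"rz":0},
    {"dx":0,"dy":0,"dz":-0.14,"rx":0,"ry":0,"rz":0},
    {"dx":0,"dy":0,"dz":0,"rx":0,"ry":0,"rz":0},
    {"dx":0,"dy":0,"dz":0,"rx":0,"ry":0,"rz":0},
    {"dx":0,"dy":0,"dz":0,"rx":0,"ry":0,"rz":0},
    {"dx":0,"dy":0,"dz":0,"rx":0,"ry":0,"rz":0},
    {"dx":0,"dy":0,"dz":0,"rx":0,"ry":0,"rz":0},
    {"dx":0,"dy":0,"dz":0,"rx":0,"ry":0,"rz":0}
  ]
}}

```text
t: 20.65
tcp_pos: [0.603, -0.084, 0.1446]
tool_rot: [-0.113, 0.994, -0.0, 0.0]
force: [0.5, -0.3, -2.7]
finger_gap: 0.141
gripper_force: 99.1
```

Run:
```python
from h import *
from e import *
s=sensors.sense();p=s['tcp_pos'];print('tcp N,T',p[:2]@n,p[:2]@t,p[2],s['force'])
im,m=snap('wrist','w9.png');g=im.mean(2)
c=[cv2.resize(x,None,fx=f,fy=f,interpolation=2) for x,f in((im[130:290,210:430],2.3),)]
W=np.zeros((600,800,3),np.uint8);W[:c[0].shape[0],:c[0].shape[1]]=c[0]
sd=cams.snapshot('side');b=cv2.resize(sd[205:315,315:420],None,fx=2.7,fy=2.7,interpolation=2);W[:b.shape[0],512:512+b.shape[1]]=b
tp=cams.snapshot('top');b=cv2.resize(tp[210:310,170:250],None,fx=2.2,fy=2.2,interpolation=2);W[370:370+b.shape[0],0:b.shape[1]]=b
cv2.imwrite('pics/c6.png',W[:,:,::-1])
```

```text
tcp N,T 0.5686667203586551 -0.21756689488692385 0.14457527055362196 [ 0.46348828 -0.28280267 -2.69711569]
```

View pics/c6.png

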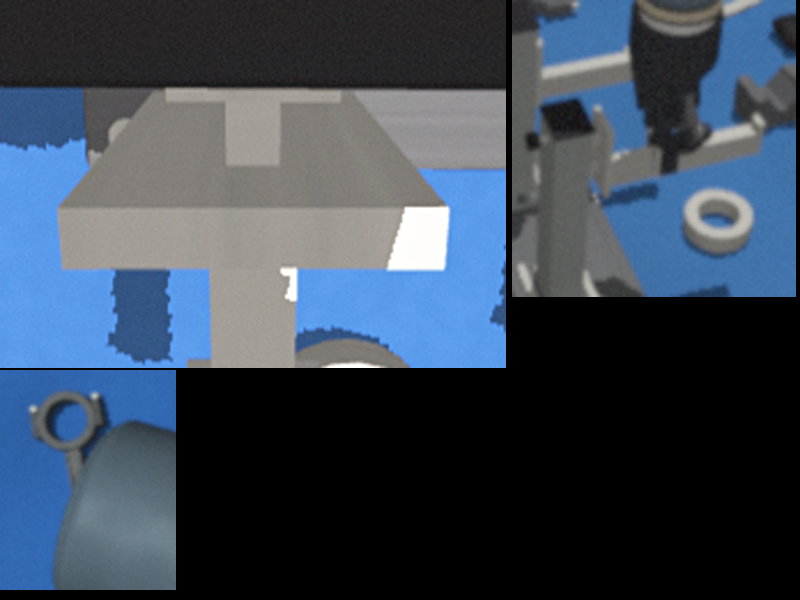

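The last picture shows the nose at crop x 166–341 and the claw at 226–280, both centred at about 253. The plate top is now about 2 mm above the nose top, so the effective entry height is ~13.5 mm. I'll lower 1.2 mm more and enter.

Emit:
{"name": "move_arm", "arguments": {
  "targets": [
    {"dx":0,"dy":0,"dz":-0.05,"rx":0,"ry":0,"rz":0},
    {"dx":0,"dy":0,"dz":0,"rx":0,"ry":0,"rz":0},
    {"dx":-0.08,"dy":-0.018,"dz":0,"rx":0,"ry":0,"rz":0},
    {"dx":-0.08,"dy":-0.018,"dz":0,"rx":0,"ry":0,"rz":0},
    {"dx":-0.08,"dy":-0.018,"dz":0,"rx":0,"ry":0,"rz":0},
    {"dx":-0.08,"dy":-0.018,"dz":0,"rx":0,"ry":0,"rz":0},
    {"dx":-0.08,"dy":-0.018,"dz":0,"rx":0,"ry":0,"rz":0},
    {"dx":-0.08,"dy":-0.018,"dz":0,"rx":0,"ry":0,"rz":0},
    {"dx":0,"dy":0,"dz":0,"rx":0,"ry":0,"rz":0},
    {"dx":0,"dy":0,"dz":0,"rx":0,"ry":0,"rz":0}
  ]
}}

```text
t: 22.05
tcp_pos: [0.5934, -0.0865, 0.1436]
tool_rot: [-0.112, 0.994, -0.0, 0.003]
force: [5.2, 2.5, -5.4]
finger_gap: 0.139
gripper_force: 98.7
```

```bash
cat > st.py <<'E'
from h import *
from e import n,t
s=sensors.sense();p=s['tcp_pos'];f=s['force'];q=s['tool_rot']
from scipy.spatial.transform import Rotation as R
z=R.from_quat(q).as_matrix()[:,2];y=R.from_quat(q).as_matrix()[:,1]
print('t',s['t'],'N %.4f T %.4f z %.4f'%(p[:2]@n,p[:2]@t,p[2]),'F n,t,z',(f[:2]@n).round(1),(f[:2]@t).round(1),f[2].round(1),'lean n,t',(z[:2]@n).round(4),(z[:2]@t).round(4),'yaw y',np.degrees(np.arctan2(y[1],y[0])).round(2))
E
python3 st.py
```

```text
t 22.05 N 0.5588 T -0.2178 z 0.1436 F n,t,z 5.6 1.2 -5.4 lean n,t 0.0055 -0.001 yaw y 102.92
```

The claws are in (past the earlier stop) with 5.6 N, which is the bolt spring. I'll go on to face contact, levelling slightly.

Emit:
{"name": "move_arm", "arguments": {
  "targets": [
    {"dx":-0.05,"dy":-0.011,"dz":0,"rx":-0.003,"ry":0.011,"rz":0},
    {"dx":-0.05,"dy":-0.011,"dz":0,"rx":0,"ry":0,"rz":0},
    {"dx":-0.05,"dy":-0.011,"dz":0,"rx":0,"ry":0,"rz":0},
    {"dx":-0.05,"dy":-0.01,"dz":0,"rx":0,"ry":0,"rz":0},
    {"dx":-0.04,"dy":-0.008,"dz":0,"rx":0,"ry":0,"rz":0},
    {"dx":0,"dy":0,"dz":0,"rx":0,"ry":0,"rz":0},
    {"dx":0,"dy":0,"dz":0,"rx":0,"ry":0,"rz":0},
    {"dx":0,"dy":0,"dz":0,"rx":0,"ry":0,"rz":0},
    {"dx":0,"dy":0,"dz":0,"rx":0,"ry":0,"rz":0},
    {"dx":0,"dy":0,"dz":0,"rx":0,"ry":0,"rz":0}
  ]
}}

```text
t: 23.3
tcp_pos: [0.5892, -0.0877, 0.1438]
tool_rot: [-0.112, 0.994, -0.001, 0.002]
force: [8.9, 3.6, -7.0]
finger_gap: 0.139
gripper_force: 98.4
```

```bash
python3 st.py
```

```text
t 23.3 N 0.5544 T -0.2180 z 0.1438 F n,t,z 9.5 1.5 -7.0 lean n,t 0.0034 -0.0021 yaw y 102.89
```

Emit:
{"name": "move_arm", "arguments": {
  "targets": [
    {"dx":0,"dy":0,"dz":-0.06,"rx":0,"ry":0,"rz":0},
    {"dx":0,"dy":0,"dz":-0.06,"rx":0,"ry":0,"rz":0},
    {"dx":0,"dy":0,"dz":-0.06,"rx":0,"ry":0,"rz":0},
    {"dx":0,"dy":0,"dz":-0.06,"rx":0,"ry":0,"rz":0},
    {"dx":0,"dy":0,"dz":-0.06,"rx":0,"ry":0,"rz":0},
    {"dx":0,"dy":0,"dz":0,"rx":0,"ry":0,"rz":0},
    {"dx":0,"dy":0,"dz":0,"rx":0,"ry":0,"rz":0},
    {"dx":0,"dy":0,"dz":0,"rx":0,"ry":0,"rz":0},
    {"dx":0,"dy":0,"dz":0,"rx":0,"ry":0,"rz":0},
    {"dx":0,"dy":0,"dz":0,"rx":0,"ry":0,"rz":0}
  ]
}}

```text
t: 24.55
tcp_pos: [0.5896, -0.0883, 0.138]
tool_rot: [-0.113, 0.994, -0.002, 0.002]
force: [7.2, 3.2, 2.2]
finger_gap: 0.142
gripper_force: 99.8
```

```bash
python3 st.py
```

```text
t 24.55 N 0.5546 T -0.2187 z 0.1380 F n,t,z 7.7 1.5 2.2 lean n,t 0.004 -0.004 yaw y 102.93
```

Emit:
{"name": "move_arm", "arguments": {
  "targets": [
    {"dx":-0.005,"dy":0.02,"dz":-0.06,"rx":0,"ry":0,"rz":0},
    {"dx":0,"dy":0,"dz":-0.06,"rx":0,"ry":0,"rz":0},
    {"dx":0,"dy":0,"dz":-0.06,"rx":0,"ry":0,"rz":0},
    {"dx":0,"dy":0,"dz":-0.06,"rx":0,"ry":0,"rz":0},
    {"dx":0,"dy":0,"dz":0,"rx":0,"ry":0,"rz":0},
    {"dx":0,"dy":0,"dz":0,"rx":0,"ry":0,"rz":0},
    {"dx":0,"dy":0,"dz":0,"rx":0,"ry":0,"rz":0},
    {"dx":0,"dy":0,"dz":0,"rx":0,"ry":0,"rz":0},
    {"dx":0,"dy":0,"dz":0,"rx":0,"ry":0,"rz":0},
    {"dx":0,"dy":0,"dz":0,"rx":0,"ry":0,"rz":0}
  ]
}}

```text
t: 25.8
tcp_pos: [0.5894, -0.0883, 0.1317]
tool_rot: [-0.112, 0.994, -0.002, 0.002]
force: [7.0, 1.5, 1.0]
finger_gap: 0.136
gripper_force: 99.4
```

```bash
python3 st.py
```

```text
t 25.8 N 0.5544 T -0.2187 z 0.1317 F n,t,z 7.1 -0.1 1.0 lean n,t 0.0039 -0.0045 yaw y 102.92
```

Emit:
{"name": "move_arm", "arguments": {
  "targets": [
    {"dx":0,"dy":0,"dz":-0.04,"rx":0,"ry":0,"rz":0},
    {"dx":0,"dy":0,"dz":-0.04,"rx":0,"ry":0,"rz":0},
    {"dx":0,"dy":0,"dz":-0.04,"rx":0,"ry":0,"rz":0},
    {"dx":0,"dy":0,"dz":-0.04,"rx":0,"ry":0,"rz":0},
    {"dx":0,"dy":0,"dz":0,"rx":0,"ry":0,"rz":0},
    {"dx":0,"dy":0,"dz":0,"rx":0,"ry":0,"rz":0},
    {"dx":0,"dy":0,"dz":0,"rx":0,"ry":0,"rz":0},
    {"dx":0,"dy":0,"dz":0,"rx":0,"ry":0,"rz":0},
    {"dx":0,"dy":0,"dz":0,"rx":0,"ry":0,"rz":0},
    {"dx":0,"dy":0,"dz":0,"rx":0,"ry":0,"rz":0}
  ]
}}

```text
t: 27.05
tcp_pos: [0.5894, -0.0884, 0.1296]
tool_rot: [-0.113, 0.994, -0.002, 0.002]
force: [5.2, 2.1, 10.2]
finger_gap: 0.138
gripper_force: 101.0
```

```bash
python3 st.py
```

```text
t 27.05 N 0.5545 T -0.2187 z 0.1296 F n,t,z 5.5 0.8 10.2 lean n,t 0.0041 -0.0052 yaw y 102.93
```

Emit:
{"name": "move_arm", "arguments": {
  "targets": [
    {"dx":0,"dy":0,"dz":-0.05,"rx":0,"ry":0,"rz":0},
    {"dx":0,"dy":0,"dz":-0.05,"rx":0,"ry":0,"rz":0},
    {"dx":0,"dy":0,"dz":-0.05,"rx":0,"ry":0,"rz":0},
    {"dx":0,"dy":0,"dz":0,"rx":0,"ry":0,"rz":0},
    {"dx":0,"dy":0,"dz":0,"rx":0,"ry":0,"rz":0},
    {"dx":0,"dy":0,"dz":0,"rx":0,"ry":0,"rz":0},
    {"dx":0,"dy":0,"dz":0,"rx":0,"ry":0,"rz":0},
    {"dx":0,"dy":0,"dz":0,"rx":0,"ry":0,"rz":0},
    {"dx":0,"dy":0,"dz":0,"rx":0,"ry":0,"rz":0},
    {"dx":0,"dy":0,"dz":0,"rx":0,"ry":0,"rz":0}
  ]
}}

```text
t: 28.3
tcp_pos: [0.5899, -0.0884, 0.1281]
tool_rot: [-0.113, 0.994, -0.003, 0.003]
force: [0.7, 3.2, 22.7]
finger_gap: 0.139
gripper_force: 103.0
```

```bash
python3 st.py
python3 - <<'E'
from e import *
im,m=snap('wrist','w10.png');g=im.mean(2).astype(int)
for u in(270,300,320,340,370):print(u,g[205:275:2,u].tolist())
rows(im,m,range(205,265,5))
E
```

```text
t 28.3 N 0.5549 T -0.2189 z 0.1281 F n,t,z 1.4 2.9 22.7 lean n,t 0.0055 -0.006 yaw y 102.92
270 [64, 61, 60, 58, 61, 61, 61, 60, 60, 62, 59, 58, 57, 56, 61, 58, 57, 60, 57, 58, 60, 59, 62, 59, 56, 61, 61, 59, 61, 61, 59, 58, 60, 59, 60]
300 [64, 62, 60, 61, 54, 61, 62, 61, 62, 58, 58, 60, 59, 58, 59, 55, 59, 59, 58, 64, 59, 62, 62, 60, 58, 64, 62, 62, 61, 62, 57, 61, 60, 56, 61]
320 [63, 63, 64, 60, 59, 60, 57, 59, 60, 63, 61, 58, 60, 58, 62, 59, 60, 61, 58, 64, 61, 59, 58, 58, 61, 58, 58, 60, 58, 62, 66, 61, 59, 57, 58]
340 [60, 58, 62, 60, 56, 63, 62, 61, 60, 60, 58, 60, 58, 59, 58, 63, 57, 59, 65, 63, 64, 58, 63, 63, 59, 61, 58, 59, 60, 60, 59, 60, 59, 60, 61]
370 [62, 58, 62, 62, 59, 63, 62, 62, 59, 59, 61, 57, 62, 61, 55, 61, 56, 58, 61, 64, 60, 57, 58, 58, 63, 58, 60, 59, 61, 60, 56, 59, 59, 58, 58]
205 []
210 []
215 []
220 []
225 []
230 []
235 []
240 []
245 []
250 []
255 []
260 []
```

Run:
```python
from e import *
im=cv2.imread('pics/w10.png')[:,:,::-1].copy();m=cams.camera_model('wrist');g=im.mean(2).astype(int)
for u in(240,270,300,320,340,370,400):print(u,g[270:420:3,u].tolist())
for v in range(270,400,8):
    d=g[v,202:440]-g[v,200:438];print(v,[(201+i,int(d[i])) for i in range(1,237) if abs(d[i])>18 and abs(d[i])>=abs(d[i-1]) and abs(d[i])>abs(d[i+1])])
T0=-.217
for N,z,l in((.493,.238,'cap'),(.494,.212,'plate rear'),(.5,.212,'plate front'),(.499,.2235,'nose'),(.499,.212,'nose low')):print(l,proj(m,[*(N*n+T0*t),z]).round(),proj(m,[*(N*n+T0*t),z-.009]).round())
```

```text
240 [59, 58, 58, 59, 59, 58, 73, 208, 205, 205, 208, 206, 207, 204, 206, 208, 206, 206, 209, 208, 206, 207, 206, 207, 205, 206, 209, 58, 68, 68, 69, 69, 65, 68, 63, 79, 78, 79, 80, 80, 82, 77, 65, 68, 68, 66, 65, 67, 65, 69]
270 [58, 60, 56, 58, 58, 59, 56, 139, 137, 210, 207, 206, 206, 208, 213, 205, 130, 71, 62, 64, 69, 66, 68, 65, 70, 64, 66, 65, 68, 68, 66, 68, 68, 68, 64, 68, 66, 66, 68, 66, 67, 68, 68, 69, 69, 65, 63, 70, 64, 67]
300 [59, 61, 63, 62, 57, 61, 52, 207, 204, 203, 203, 203, 174, 147, 116, 91, 80, 61, 53, 55, 63, 68, 69, 73, 73, 79, 74, 75, 74, 74, 79, 79, 74, 74, 80, 89, 92, 189, 206, 207, 208, 208, 206, 205, 205, 206, 206, 206, 209, 59]
320 [58, 58, 60, 58, 60, 60, 54, 236, 229, 230, 229, 229, 229, 231, 229, 230, 229, 230, 231, 230, 230, 231, 230, 231, 230, 238, 255, 255, 255, 255, 255, 255, 255, 255, 255, 255, 255, 255, 255, 255, 255, 255, 255, 255, 255, 255, 255, 255, 255, 255]
340 [56, 61, 62, 61, 62, 58, 49, 208, 203, 203, 204, 206, 204, 206, 199, 187, 131, 116, 77, 62, 71, 76, 77, 83, 75, 73, 77, 77, 77, 76, 74, 71, 76, 70, 115, 139, 161, 214, 209, 210, 207, 
[... 1384 characters left out ...]
87), (389, 89), (406, -102), (409, -65), (428, 80)]
350 [(237, 63), (239, -46), (302, -24), (304, 205), (335, -205), (397, 38), (399, 59), (402, -90)]
358 [(304, 203), (335, -195)]
366 [(304, 191), (336, -186)]
374 [(298, 53), (300, -44), (303, 196), (336, -189), (339, 51), (341, -57)]
382 [(298, 144), (302, 50), (337, -48), (341, -126)]
390 [(297, 131), (303, 48), (336, -50), (343, -126), (400, 49), (405, -28), (408, 47), (418, -48)]
398 [(205, -115), (297, 140), (303, 50), (336, -53), (342, -121), (400, 57), (428, -53), (435, 130)]
cap [326. 319.] [325. 281.]
plate rear [324. 243.] [324. 228.]
plate front [324. 274.] [324. 255.]
nose [325. 301.] [324. 275.]
nose low [324. 269.] [324. 251.]
```

Emit:
{"name": "move_arm", "arguments": {
  "targets": [
    {"dx":0,"dy":0,"dz":0.08,"rx":0,"ry":0,"rz":0},
    {"dx":0,"dy":0,"dz":0.08,"rx":0,"ry":0,"rz":0},
    {"dx":0,"dy":0,"dz":0.08,"rx":0,"ry":0,"rz":0},
    {"dx":0,"dy":0,"dz":0.06,"rx":0,"ry":0,"rz":0},
    {"dx":0,"dy":0,"dz":0,"rx":0,"ry":0,"rz":0},
    {"dx":0,"dy":0,"dz":0,"rx":0,"ry":0,"rz":0},
    {"dx":0,"dy":0,"dz":0,"rx":0,"ry":0,"rz":0},
    {"dx":0,"dy":0,"dz":0,"rx":0,"ry":0,"rz":0},
    {"dx":0,"dy":0,"dz":0,"rx":0,"ry":0,"rz":0},
    {"dx":0,"dy":0,"dz":0,"rx":0,"ry":0,"rz":0}
  ]
}}

```text
t: 29.6
tcp_pos: [0.5896, -0.0881, 0.1306]
tool_rot: [-0.112, 0.994, -0.002, 0.003]
force: [7.0, 1.4, -4.9]
finger_gap: 0.141
gripper_force: 98.8
```

```bash
python3 st.py
```

```text
t 29.6 N 0.5547 T -0.2185 z 0.1306 F n,t,z 7.2 -0.2 -4.9 lean n,t 0.0046 -0.004 yaw y 102.89
```

Emit:
{"name": "move_arm", "arguments": {
  "targets": [
    {"dx":0,"dy":0,"dz":0.06,"rx":0,"ry":0,"rz":0},
    {"dx":0,"dy":0,"dz":0.06,"rx":0,"ry":0,"rz":0},
    {"dx":0,"dy":0,"dz":0.06,"rx":0,"ry":0,"rz":0},
    {"dx":0,"dy":0,"dz":0,"rx":0,"ry":0,"rz":0},
    {"dx":0,"dy":0,"dz":0,"rx":0,"ry":0,"rz":0},
    {"dx":0,"dy":0,"dz":0,"rx":0,"ry":0,"rz":0},
    {"dx":0,"dy":0,"dz":0,"rx":0,"ry":0,"rz":0},
    {"dx":0,"dy":0,"dz":0,"rx":0,"ry":0,"rz":0},
    {"dx":0,"dy":0,"dz":0,"rx":0,"ry":0,"rz":0},
    {"dx":0,"dy":0,"dz":0,"rx":0,"ry":0,"rz":0}
  ]
}}

```text
t: 30.85
tcp_pos: [0.5895, -0.0878, 0.1321]
tool_rot: [-0.112, 0.994, -0.001, 0.002]
force: [11.3, 1.1, -21.8]
finger_gap: 0.138
gripper_force: 98.1
```

```bash
python3 st.py
```

```text
t 30.85 N 0.5547 T -0.2181 z 0.1321 F n,t,z 11.2 -1.4 -21.8 lean n,t 0.0039 -0.0027 yaw y 102.88
```

Pulling up meets 22 N within 1.5 mm, where sliding down took about 3 N, so the bolt has locked over the plate. I'll settle it down with a light press, take off the side load and release.

Emit:
{"name": "move_arm", "arguments": {
  "targets": [
    {"dx":0,"dy":0,"dz":-0.09,"rx":0,"ry":0,"rz":0},
    {"dx":0,"dy":0,"dz":-0.09,"rx":0,"ry":0,"rz":0},
    {"dx":0,"dy":0,"dz":-0.09,"rx":0,"ry":0,"rz":0},
    {"dx":0,"dy":0,"dz":-0.03,"rx":0,"ry":0,"rz":0},
    {"dx":0.05,"dy":0.012,"dz":0,"rx":0,"ry":0,"rz":0},
    {"dx":0.05,"dy":0.012,"dz":0,"rx":0,"ry":0,"rz":0},
    {"dx":0,"dy":0,"dz":0,"rx":0,"ry":0,"rz":0},
    {"dx":0,"dy":0,"dz":0,"rx":0,"ry":0,"rz":0},
    {"dx":0,"dy":0,"dz":0,"rx":0,"ry":0,"rz":0},
    {"dx":0,"dy":0,"dz":0,"rx":0,"ry":0,"rz":0}
  ]
}}

```text
t: 32.1
tcp_pos: [0.5898, -0.088, 0.1286]
tool_rot: [-0.113, 0.994, -0.002, -0.0]
force: [3.1, -0.5, 6.4]
finger_gap: 0.135
gripper_force: 102.4
```

```bash
python3 st.py
```

```text
t 32.1 N 0.5549 T -0.2184 z 0.1286 F n,t,z 2.9 -1.2 6.4 lean n,t -0.0008 -0.0039 yaw y 102.97
```

Emit:
{"name": "move_arm", "arguments": {
  "targets": [
    {"dx":0,"dy":0,"dz":0,"rx":0,"ry":0,"rz":0},
    {"dx":0,"dy":0,"dz":0,"rx":0,"ry":0,"rz":0},
    {"dx":0,"dy":0,"dz":0,"rx":0,"ry":0,"rz":0},
    {"dx":0,"dy":0,"dz":0,"rx":0,"ry":0,"rz":0},
    {"dx":0,"dy":0,"dz":0,"rx":0,"ry":0,"rz":0},
    {"dx":0,"dy":0,"dz":0.4,"rx":0,"ry":0,"rz":0},
    {"dx":0,"dy":0,"dz":1,"rx":0,"ry":0,"rz":0},
    {"dx":0.2,"dy":0,"dz":1,"rx":0,"ry":0,"rz":0},
    {"dx":0.2,"dy":0,"dz":1,"rx":0,"ry":0,"rz":0},
    {"dx":0.2,"dy":0,"dz":1,"rx":0,"ry":0,"rz":0}
  ],
  "claw": 60
}}

```text
t: 33.35
tcp_pos: [0.6026, -0.0869, 0.2382]
tool_rot: [-0.113, 0.994, -0.001, -0.003]
force: [0.4, 0.5, -0.6]
finger_gap: 0.6
gripper_force: 0.0
```

Emit:
{"name": "move_arm", "arguments": {
  "targets": [
    {"dx":0,"dy":0.8,"dz":1,"rx":0,"ry":0,"rz":0},
    {"dx":0,"dy":0.8,"dz":1,"rx":0,"ry":0,"rz":0},
    {"dx":0,"dy":0.8,"dz":1,"rx":0,"ry":0,"rz":0},
    {"dx":0,"dy":0.8,"dz":1,"rx":0,"ry":0,"rz":0},
    {"dx":0,"dy":0.8,"dz":1,"rx":0,"ry":0,"rz":0},
    {"dx":0,"dy":0.8,"dz":1,"rx":0,"ry":0,"rz":0},
    {"dx":0,"dy":0.8,"dz":1,"rx":0,"ry":0,"rz":0},
    {"dx":0,"dy":0.8,"dz":0.5,"rx":0,"ry":0,"rz":0},
    {"dx":0,"dy":0,"dz":0,"rx":0,"ry":0,"rz":0},
    {"dx":0,"dy":0,"dz":0,"rx":0,"ry":0,"rz":0}
  ]
}}

```text
t: 34.6
tcp_pos: [0.6018, 0.0727, 0.4229]
tool_rot: [-0.113, 0.994, -0.001, -0.004]
force: [-0.2, 0.2, -0.3]
finger_gap: 0.604
gripper_force: 0.0
```

```bash
python3 st.py
python3 - <<'E'
from e import *
im,m=snap('wrist','w11.png');np.save('w11m.npy',m)
sd,ms=snap('side','s11.png');tp,mt=snap('top','t11.png')
hsv=cv2.cvtColor(im,cv2.COLOR_RGB2HSV)
W=((im.max(2)>150)&(hsv[...,1]<60)).astype(np.uint8)
for T in(-.0723,-.2171):
  print('bar T',T)
  for N in(.50,.505,.52,.55,.60,.63,.645,.65):
    c=proj(m,[*(N*n+T*t),.162]);u0,v0=c
    out=[]
    # cross-section profile along t at z=.162
    for k in np.arange(-16,16.1,.5):
        q=proj(m,[*(N*n+(T+k*1e-3)*t),.162]);
        if 0<=q[0]<639 and 0<=q[1]<479: out.append((k,int(cv2.remap(im.mean(2).astype(np.float32),np.float32([[q[0]]]),np.float32([[q[1]]]),1)[0,0])))
    a=np.array(out)
    if len(a)>5:
        d=np.diff(a[:,1]);print(N,c.round(),'edges',a[np.argmax(d),0]+.25,int(d.max()),a[np.argmin(d),0]+.25,int(d.min()))
E
```

```text
t 34.6 N 0.6028 T -0.0645 z 0.4229 F n,t,z -0.2 0.3 -0.3 lean n,t -0.0083 -0.0002 yaw y 102.97
bar T -0.0723
0.5 [312.  99.] edges -4.75 13 7.75 -18
0.505 [312. 104.] edges -4.75 38 8.25 -35
0.52 [312. 119.] edges -5.25 38 8.25 -33
0.55 [312. 147.] edges -5.25 44 7.75 -41
0.6 [313. 191.] edges -5.75 44 8.25 -36
0.63 [313. 215.] edges -6.75 34 7.75 -31
0.645 [313. 227.] edges -6.75 31 7.75 -19
0.65 [313. 231.] edges -6.75 20 7.25 -13
bar T -0.2171
0.5 [178.  99.] edges -4.25 4 9.75 -6
0.505 [179. 104.] edges -0.75 2 9.25 -14
0.52 [181. 119.] edges -15.75 2 9.75 -12
0.55 [184. 147.] edges -3.75 34 9.75 -38
0.6 [189. 191.] edges -4.25 34 9.75 -36
0.63 [192. 215.] edges -3.75 32 10.25 -31
0.645 [193. 227.] edges -8.25 20 6.25 -36
0.65 [194. 231.] edges -7.75 4 5.25 -3
```

The bolt has locked, and the arm is released and hanging parallel to the twin. Now over to the con-rod for a wrist measurement.

Emit:
{"name": "move_arm", "arguments": {
  "targets": [
    {"dx":-0.1,"dy":1,"dz":-0.3,"rx":0,"ry":0,"rz":-0.01},
    {"dx":-0.1,"dy":1,"dz":-0.3,"rx":0,"ry":0,"rz":-0.01},
    {"dx":-0.1,"dy":1,"dz":-0.3,"rx":0,"ry":0,"rz":-0.01},
    {"dx":-0.1,"dy":1,"dz":-0.3,"rx":0,"ry":0,"rz":-0.01},
    {"dx":-0.1,"dy":1,"dz":-0.3,"rx":0,"ry":0,"rz":-0.01},
    {"dx":-0.1,"dy":1,"dz":-0.3,"rx":0,"ry":0,"rz":-0.01},
    {"dx":-0.1,"dy":1,"dz":-0.3,"rx":0,"ry":0,"rz":-0.01},
    {"dx":-0.1,"dy":1,"dz":-0.3,"rx":0,"ry":0,"rz":-0.01},
    {"dx":-0.1,"dy":1,"dz":-0.3,"rx":0,"ry":0,"rz":-0.01},
    {"dx":-0.1,"dy":0.5,"dz":0,"rx":0,"ry":0,"rz":0}
  ],
  "claw": 70
}}

```text
t: 36.0
tcp_pos: [0.5768, 0.3109, 0.3549]
tool_rot: [-0.09, 0.996, -0.001, -0.004]
force: [-0.6, 1.0, -0.1]
finger_gap: 0.696
gripper_force: 0.0
```

```bash
python3 st.py
python3 - <<'E'
from e import *
im,m=snap('wrist','w12.png');np.save('w12m.npy',m)
hsv=cv2.cvtColor(im,cv2.COLOR_RGB2HSV)
M=((hsv[...,1]<90)&(im.max(2)>60)).astype(np.uint8)
print([proj(m,p).round() for p in([.551,.365,.022],[.406,.339,.022])])
c,h=cv2.findContours(M,cv2.RETR_CCOMP,cv2.CHAIN_APPROX_NONE)
for i,k in enumerate(c):
    a=cv2.contourArea(k)
    if a>120:
        (x,y),(w,hh),_=cv2.minAreaRect(k);print(i,'hole' if h[0][i][3]>=0 else 'out',a,(round(x,1),round(y,1)),(round(w),round(hh)),onz(m,x,y,.022)[:2].round(4))
E
```

```text
t 36.0 N 0.6320 T 0.1732 z 0.3549 F n,t,z -0.3 1.1 -0.1 lean n,t -0.009 -0.0004 yaw y 100.29
[array([362., 171.]), array([367.,  50.])]
1 out 2542.0 (171.9, 456.3) (48, 85) [1.1128 0.1371]
2 out 2536.5 (467.0, 455.9) (87, 49) [1.0158 0.6611]
9 out 3061.0 (313.9, 414.7) (161, 39) [0.9732 0.373 ]
11 out 391.0 (555.4, 385.7) (37, 21) [0.8406 0.7584]
14 out 450.5 (552.1, 368.3) (55, 10) [0.8086 0.7397]
15 out 4009.5 (615.8, 414.6) (111, 51) [0.8795 0.8838]
20 out 1847.0 (376.0, 377.0) (56, 43) [0.8772 0.4602]
24 out 6748.0 (55.0, 410.0) (122, 110) [ 1.0431 -0.0658]
25 out 341.5 (373.7, 348.6) (38, 10) [0.8239 0.4441]
26 out 1165.5 (513.1, 352.3) (142, 11) [0.7904 0.6663]
27 out 293.5 (372.8, 336.4) (32, 11) [0.8021 0.4375]
31 out 693.0 (412.0, 318.5) (62, 18) [0.7595 0.4902]
32 out 687.0 (227.3, 318.4) (18, 62) [0.811  0.2075]
35 out 603.5 (306.4, 296.7) (61, 11) [0.7518 0.3223]
36 out 1543.0 (186.0, 295.0) (50, 43) [0.7818 0.1416]
80 out 270.0 (290.3, 251.7) (24, 13) [0.6838 0.2869]
86 out 216.0 (511.0, 218.0) (18, 18) [0.5776 0.5858]
88 out 627.5 (271.6, 226.6) (31, 41) [0.6508 0.2549]
94 out 1834.0 (478.1, 199.9) (58, 41) [0.5609 0.5318]
118 out 4258.5 (367.4, 114.5) (61, 165) [0.4788 0.3559]
119 hole 1098.5 (365.2, 170.8) (37, 37) [0.5497 0.3688]
123 hole 330.5 (369.8, 48.3) (20, 21) [0.4034 0.3418]
124 out 21896.0 (88.5, 120.5) (177, 229) [0.5508 0.0012]
125 hole 158.5 (68.6, 209.5) (25, 9) [ 0.6769 -0.0289]
230 out 18712.5 (566.5, 83.5) (167, 145) [0.3981 0.594 ]
```

The bores are at (0.550, 0.369) and (0.403, 0.342), 149 mm apart against the 150 mm given. The grip point is about (0.4865, 0.355), and the tool yaw is already across the shank.

Emit:
{"name": "move_arm", "arguments": {
  "targets": [
    {"dx":-0.361,"dy":0.176,"dz":-0.9,"rx":0.0037,"ry":-0.0158,"rz":0.005},
    {"dx":-0.361,"dy":0.176,"dz":-1,"rx":0,"ry":0,"rz":0},
    {"dx":-0.361,"dy":0.176,"dz":-1,"rx":0,"ry":0,"rz":0},
    {"dx":-0.361,"dy":0.176,"dz":-1,"rx":0,"ry":0,"rz":0},
    {"dx":-0.361,"dy":0.176,"dz":-1,"rx":0,"ry":0,"rz":0},
    {"dx":-0.361,"dy":0.176,"dz":-1,"rx":0,"ry":0,"rz":0},
    {"dx":-0.361,"dy":0.176,"dz":-1,"rx":0,"ry":0,"rz":0},
    {"dx":-0.361,"dy":0.176,"dz":-1,"rx":0,"ry":0,"rz":0},
    {"dx":-0.361,"dy":0.176,"dz":-1,"rx":0,"ry":0,"rz":0},
    {"dx":-0.361,"dy":0.176,"dz":-1,"rx":0,"ry":0,"rz":0}
  ]
}}

```text
t: 37.3
tcp_pos: [0.4879, 0.3539, 0.1088]
tool_rot: [-0.09, 0.996, 0.0, 0.002]
force: [0.3, -0.4, 0.4]
finger_gap: 0.702
gripper_force: 0.0
```

```bash
python3 st.py
python3 - <<'E'
from e import *
im,m=snap('wrist','w13.png')
hsv=cv2.cvtColor(im,cv2.COLOR_RGB2HSV)
M=((hsv[...,1]<90)&(im.max(2)>60)).astype(np.uint8)
# shank edges near grip: rows of image
print('expect',proj(m,[.4865,.355,.02]).round(),proj(m,[.45,.348,.02]).round(),proj(m,[.404,.341,.022]).round())
for v in range(100,400,25):
    r=np.nonzero(M[v,220:420])[0]+220
    if len(r):
        # run containing nearest 320
        s=np.split(r,np.nonzero(np.diff(r)>1)[0]+1);k=max(s,key=len);print(v,k[0],k[-1],onz(m,k[0]-.5,v,.02)[:2].round(4),onz(m,k[-1]+.5,v,.02)[:2].round(4))
print(sensors.sense()['tcp_pos'])
E
```

```text
t 37.3 N 0.5550 T 0.2351 z 0.1088 F n,t,z 0.2 -0.4 0.4 lean n,t 0.0037 -0.0001 yaw y 100.37
expect [321. 238.] [320. 186.] [323. 112.]
100 296 309 [0.4003 0.3231] [0.3987 0.3317]
125 298 313 [0.4147 0.3267] [0.4128 0.3367]
150 311 338 [0.4284 0.3375] [0.4251 0.3553]
175 311 337 [0.4443 0.3402] [0.4411 0.3578]
200 312 337 [0.4608 0.3438] [0.4576 0.3611]
225 312 337 [0.4782 0.3469] [0.475  0.3646]
250 312 336 [0.4965 0.3501] [0.4933 0.3676]
275 314 335 [0.5155 0.3549] [0.5126 0.3707]
300 350 367 [0.5308 0.3849] [0.5284 0.3982]
325 271 298 [0.5629 0.3298] [0.559 0.351]
350 297 352 [0.5818 0.3531] [0.5739 0.3965]
[0.48423562 0.35320561 0.10542412]
```

Emit:
{"name": "move_arm", "arguments": {
  "targets": [
    {"dx":0.09,"dy":0.17,"dz":-0.4,"rx":0,"ry":0,"rz":0},
    {"dx":0,"dy":0,"dz":-0.6,"rx":0,"ry":0,"rz":0},
    {"dx":0,"dy":0,"dz":-0.6,"rx":0,"ry":0,"rz":0},
    {"dx":0,"dy":0,"dz":-0.6,"rx":0,"ry":0,"rz":0},
    {"dx":0,"dy":0,"dz":-0.6,"rx":0,"ry":0,"rz":0},
    {"dx":0,"dy":0,"dz":-0.5,"rx":0,"ry":0,"rz":0},
    {"dx":0,"dy":0,"dz":-0.4,"rx":0,"ry":0,"rz":0},
    {"dx":0,"dy":0,"dz":-0.3,"rx":0,"ry":0,"rz":0},
    {"dx":0,"dy":0,"dz":0,"rx":0,"ry":0,"rz":0},
    {"dx":0,"dy":0,"dz":0,"rx":0,"ry":0,"rz":0}
  ]
}}

```text
t: 38.6
tcp_pos: [0.4897, 0.359, 0.0094]
tool_rot: [-0.091, 0.996, 0.0, 0.002]
force: [-1.3, 0.2, 0.7]
finger_gap: 0.698
gripper_force: 0.0
```

Emit:
{"name": "move_arm", "arguments": {
  "targets": [
    {"dx":0,"dy":0,"dz":0,"rx":0,"ry":0,"rz":0},
    {"dx":0,"dy":0,"dz":0,"rx":0,"ry":0,"rz":0},
    {"dx":0,"dy":0,"dz":0,"rx":0,"ry":0,"rz":0},
    {"dx":0,"dy":0,"dz":0,"rx":0,"ry":0,"rz":0},
    {"dx":0,"dy":0,"dz":0,"rx":0,"ry":0,"rz":0},
    {"dx":0,"dy":0,"dz":0,"rx":0,"ry":0,"rz":0},
    {"dx":0,"dy":0,"dz":0,"rx":0,"ry":0,"rz":0},
    {"dx":0,"dy":0,"dz":0,"rx":0,"ry":0,"rz":0},
    {"dx":0,"dy":0,"dz":0,"rx":0,"ry":0,"rz":0},
    {"dx":0,"dy":0,"dz":0,"rx":0,"ry":0,"rz":0}
  ],
  "claw": 0,
  "newtons": 80
}}

```text
t: 39.85
tcp_pos: [0.4895, 0.3587, 0.0097]
tool_rot: [-0.091, 0.996, 0.0, 0.001]
force: [-0.3, -1.3, 5.9]
finger_gap: 0.156
gripper_force: 79.4
```

```bash
python3 st.py
```

```text
t 39.85 N 0.5577 T 0.2394 z 0.0097 F n,t,z -0.6 -1.2 5.9 lean n,t 0.0029 -0.0001 yaw y 100.42
```

Emit:
{"name": "move_arm", "arguments": {
  "targets": [
    {"dx":0,"dy":0,"dz":0.5,"rx":0,"ry":0,"rz":0},
    {"dx":0,"dy":0,"dz":1,"rx":0,"ry":0,"rz":0},
    {"dx":0,"dy":0,"dz":1,"rx":0,"ry":0,"rz":0},
    {"dx":0,"dy":0,"dz":1,"rx":0,"ry":0,"rz":0},
    {"dx":0,"dy":0,"dz":1,"rx":0,"ry":0,"rz":0},
    {"dx":0,"dy":0,"dz":1,"rx":0,"ry":0,"rz":-0.2},
    {"dx":0,"dy":0,"dz":1,"rx":0,"ry":0,"rz":-0.2},
    {"dx":0,"dy":0,"dz":1,"rx":0,"ry":0,"rz":-0.2},
    {"dx":0,"dy":0,"dz":1,"rx":0,"ry":0,"rz":-0.2},
    {"dx":0,"dy":0,"dz":1,"rx":0,"ry":0,"rz":-0.2}
  ]
}}

```text
t: 41.1
tcp_pos: [0.4883, 0.3585, 0.2467]
tool_rot: [0.172, 0.985, -0.001, 0.0]
force: [-0.3, 0.1, -3.6]
finger_gap: 0.159
gripper_force: 78.4
```

Emit:
{"name": "move_arm", "arguments": {
  "targets": [
    {"dx":0.3,"dy":-1,"dz":0.2,"rx":0,"ry":0,"rz":-0.15},
    {"dx":0.3,"dy":-1,"dz":0.2,"rx":0,"ry":0,"rz":-0.15},
    {"dx":0.3,"dy":-1,"dz":0.2,"rx":0,"ry":0,"rz":-0.15},
    {"dx":0.3,"dy":-1,"dz":0.2,"rx":0,"ry":0,"rz":-0.15},
    {"dx":0.3,"dy":-1,"dz":0.2,"rx":0,"ry":0,"rz":-0.15},
    {"dx":0.3,"dy":-1,"dz":0.2,"rx":0,"ry":0,"rz":-0.15},
    {"dx":0.3,"dy":-1,"dz":0,"rx":0,"ry":0,"rz":-0.15},
    {"dx":0.3,"dy":-1,"dz":0,"rx":0,"ry":0,"rz":-0.15},
    {"dx":0.3,"dy":-1,"dz":0,"rx":0,"ry":0,"rz":-0.15},
    {"dx":0.3,"dy":-1,"dz":0,"rx":0,"ry":0,"rz":-0.15}
  ]
}}

```text
t: 42.35
tcp_pos: [0.5635, 0.1082, 0.2759]
tool_rot: [0.535, 0.845, -0.001, 0.0]
force: [1.1, 0.3, -3.7]
finger_gap: 0.156
gripper_force: 78.5
```

Emit:
{"name": "move_arm", "arguments": {
  "targets": [
    {"dx":0.253,"dy":-0.88,"dz":0,"rx":0,"ry":0,"rz":-0.069},
    {"dx":0.253,"dy":-0.88,"dz":0,"rx":0,"ry":0,"rz":-0.069},
    {"dx":0.253,"dy":-0.88,"dz":0,"rx":0,"ry":0,"rz":-0.069},
    {"dx":0.253,"dy":-0.88,"dz":0,"rx":0,"ry":0,"rz":-0.069},
    {"dx":0.253,"dy":-0.88,"dz":0,"rx":0,"ry":0,"rz":-0.069},
    {"dx":0.253,"dy":-0.88,"dz":0,"rx":0,"ry":0,"rz":-0.069},
    {"dx":0,"dy":0,"dz":0,"rx":0,"ry":0,"rz":0},
    {"dx":0,"dy":0,"dz":0,"rx":0,"ry":0,"rz":0},
    {"dx":0,"dy":0,"dz":0,"rx":0,"ry":0,"rz":0},
    {"dx":0,"dy":0,"dz":0,"rx":0,"ry":0,"rz":0}
  ]
}}

```text
t: 43.6
tcp_pos: [0.6022, -0.0225, 0.2766]
tool_rot: [0.622, 0.783, -0.001, 0.001]
force: [0.8, 0.6, -4.2]
finger_gap: 0.152
gripper_force: 78.5
```

```bash
python3 st.py
python3 - <<'E'
from e import *
im,m=snap('wrist','w14.png');np.save('w14m.npy',m)
tp,mt=snap('top','t14.png');sd,ms=snap('side','s14.png')
# predicted rod ends and bars in top view; check circular holes via masks
for k,z in((-.075,.29),(.075,.29)): pass
p=sensors.sense()['tcp_pos']
zu=p[2]-.0097
for x in(-.075,.075):
    q=p[:2]+(x+.0135)*t;print('exp end top px',proj(mt,[*q,zu+.022]).round(1),'side px',proj(ms,[*q,zu+.022]).round(1))
for nm,I in(('top',tp),('side',sd)):
    hsv=cv2.cvtColor(I,cv2.COLOR_RGB2HSV);B=((hsv[...,0]>95)&(hsv[...,0]<125)&(hsv[...,1]>110)).astype(np.uint8)
    c,h=cv2.findContours(1-B,cv2.RETR_CCOMP,2)
    for i,k in enumerate(c):
        a=cv2.contourArea(k);x,y=k[:,0].mean(0)
        if h[0][i][3]>=0 and 15<a<700 and 180<x<480 and 130<y<330:print(nm,'hole',a,x.round(1),y.round(1))
E
```

```text
t 43.6 N 0.5817 T -0.1574 z 0.2766 F n,t,z 0.9 0.4 -4.2 lean n,t 0.0002 -0.0023 yaw y 13.05
exp end top px [380.  178.9] side px [380.3 218. ]
exp end top px [309.6 197.2] side px [355.6 181.6]
top hole 278.5 337.9 199.3
top hole 183.5 366.3 199.3
top hole 106.0 387.9 178.5
top hole 380.5 325.8 178.1
side hole 42.0 390.3 286.4
side hole 21.5 324.6 248.1
side hole 77.0 384.2 223.0
side hole 67.5 370.8 190.5
side hole 18.5 358.7 177.3
```

Run:
```python
from e import *
im=cv2.imread('pics/w14.png')[:,:,::-1].copy();m=np.load('w14m.npy',allow_pickle=True).item()
p=sensors.sense()['tcp_pos'];zu=p[2]-.0097
g=im.mean(2).astype(int)
for a in(.0775,.0885,.0995,.1075):
    print(a,'exp px',proj(m,[*(p[:2]+a*t),zu+.022]).round(1))
u=int(proj(m,[*(p[:2]+.0885*t),zu+.022])[0])
print(u,[(v,int(g[v,u])) for v in range(20,300,4)])
hsv=cv2.cvtColor(im,cv2.COLOR_RGB2HSV);B=((hsv[...,0]>95)&(hsv[...,0]<125)&(hsv[...,1]>110)).astype(np.uint8)
for v in range(40,300,15):
    r=1-B[v];s=np.nonzero(r[200:440])[0]+200
    if len(s):
        q=np.split(s,np.nonzero(np.diff(s)>1)[0]+1);print(v,[(k[0],k[-1]) for k in q if len(k)>3])
```

```text
0.0775 exp px [320.8 131.2]
0.0885 exp px [320.9  98.3]
0.0995 exp px [321.   63.4]
0.1075 exp px [321.1  36.7]
320 [(20, 131), (24, 132), (28, 134), (32, 133), (36, 133), (40, 120), (44, 138), (48, 136), (52, 130), (56, 130), (60, 119), (64, 174), (68, 102), (72, 78), (76, 135), (80, 132), (84, 131), (88, 136), (92, 135), (96, 135), (100, 174), (104, 243), (108, 243), (112, 243), (116, 242), (120, 249), (124, 135), (128, 117), (132, 178), (136, 136), (140, 134), (144, 127), (148, 122), (152, 95), (156, 132), (160, 134), (164, 133), (168, 135), (172, 134), (176, 134), (180, 133), (184, 135), (188, 134), (192, 131), (196, 131), (200, 133), (204, 130), (208, 135), (212, 132), (216, 134), (220, 129), (224, 130), (228, 131), (232, 134), (236, 132), (240, 130), (244, 133), (248, 130), (252, 132), (256, 130), (260, 132), (264, 132), (268, 131), (272, 130), (276, 128), (280, 131), (284, 132), (288, 130), (292, 132), (296, 128)]
40 [(np.int64(315), np.int64(325))]
55 [(np.int64(285), np.int64(355))]
70 [(np.int64(200), np.int64(366))]
85 [(np.int64(200), np.int64(301)), (np.int64(339), np.int64(372))]
100 [(np.int64(200), np.int64(372)), (np.int64(411), np.int64(419))]
115 [(np.int64(200), np.int64(418))]
130 [(np.int64(200), np.int64(363))]
145 [(np.int64(200), np.int64(349))]
160 [(np.int64(200), np.int64(295)), (np.int64(298), np.int64(342))]
175 [(np.int64(200), np.int64(343))]
190 [(np.int64(200), np.int64(343)), (np.int64(361), np.int64(404))]
205 [(np.int64(200), np.int64(343)), (np.int64(354), np.int64(367)), (np.int64(398), np.int64(412))]
220 [(np.int64(200), np.int64(342)), (np.int64(356), np.int64(370)), (np.int64(391), np.int64(410))]
235 [(np.int64(201), np.int64(342)), (np.int64(369), np.int64(396))]
250 [(np.int64(200), np.int64(341))]
265 [(np.int64(200), np.int64(341))]
280 [(np.int64(200), np.int64(396))]
295 [(np.int64(200), np.int64(401))]
```

The rod hangs level: its small-end tip and width are where a level rod should put them, and it weighs about 4 N. Descending above the arms, then slowly to contact.

Emit:
{"name": "move_arm", "arguments": {
  "targets": [
    {"dx":0,"dy":0,"dz":-0.5,"rx":0,"ry":0,"rz":0},
    {"dx":0,"dy":0,"dz":-0.5,"rx":0,"ry":0,"rz":0},
    {"dx":0,"dy":0,"dz":-0.5,"rx":0,"ry":0,"rz":0},
    {"dx":0,"dy":0,"dz":-0.5,"rx":0,"ry":0,"rz":0},
    {"dx":0,"dy":0,"dz":-0.5,"rx":0,"ry":0,"rz":0},
    {"dx":0,"dy":0,"dz":-0.5,"rx":0,"ry":0,"rz":0},
    {"dx":0,"dy":0,"dz":-0.4,"rx":0,"ry":0,"rz":0},
    {"dx":0,"dy":0,"dz":-0.3,"rx":0,"ry":0,"rz":0},
    {"dx":0,"dy":0,"dz":0,"rx":0,"ry":0,"rz":0},
    {"dx":0,"dy":0,"dz":0,"rx":0,"ry":0,"rz":0}
  ]
}}

```text
t: 45.0
tcp_pos: [0.6027, -0.0233, 0.1844]
tool_rot: [0.623, 0.783, -0.001, 0.001]
force: [0.6, -0.4, -3.9]
finger_gap: 0.155
gripper_force: 78.5
```

```bash
python3 st.py
```

```text
t 45.0 N 0.5821 T -0.1583 z 0.1844 F n,t,z 0.5 -0.6 -3.9 lean n,t 0.0011 -0.003 yaw y 13.0
```

Emit:
{"name": "move_arm", "arguments": {
  "targets": [
    {"dx":0,"dy":0,"dz":-0.04,"rx":0,"ry":0,"rz":0},
    {"dx":0,"dy":0,"dz":-0.04,"rx":0,"ry":0,"rz":0},
    {"dx":0,"dy":0,"dz":-0.04,"rx":0,"ry":0,"rz":0},
    {"dx":0,"dy":0,"dz":-0.04,"rx":0,"ry":0,"rz":0},
    {"dx":0,"dy":0,"dz":-0.04,"rx":0,"ry":0,"rz":0},
    {"dx":0,"dy":0,"dz":-0.04,"rx":0,"ry":0,"rz":0},
    {"dx":0,"dy":0,"dz":-0.04,"rx":0,"ry":0,"rz":0},
    {"dx":0,"dy":0,"dz":0,"rx":0,"ry":0,"rz":0},
    {"dx":0,"dy":0,"dz":0,"rx":0,"ry":0,"rz":0},
    {"dx":0,"dy":0,"dz":0,"rx":0,"ry":0,"rz":0}
  ]
}}

```text
t: 46.25
tcp_pos: [0.6024, -0.0232, 0.1771]
tool_rot: [0.623, 0.783, -0.001, 0.001]
force: [0.5, 0.4, -4.0]
finger_gap: 0.158
gripper_force: 78.5
```

```bash
python3 st.py
```

```text
t 46.25 N 0.5817 T -0.1581 z 0.1771 F n,t,z 0.6 0.3 -4.0 lean n,t 0.0002 -0.0025 yaw y 13.0
```

Emit:
{"name": "move_arm", "arguments": {
  "targets": [
    {"dx":0,"dy":0,"dz":-0.03,"rx":0,"ry":0,"rz":0},
    {"dx":0,"dy":0,"dz":-0.03,"rx":0,"ry":0,"rz":0},
    {"dx":0,"dy":0,"dz":-0.03,"rx":0,"ry":0,"rz":0},
    {"dx":0,"dy":0,"dz":-0.03,"rx":0,"ry":0,"rz":0},
    {"dx":0,"dy":0,"dz":-0.03,"rx":0,"ry":0,"rz":0},
    {"dx":0,"dy":0,"dz":-0.03,"rx":0,"ry":0,"rz":0},
    {"dx":0,"dy":0,"dz":-0.03,"rx":0,"ry":0,"rz":0},
    {"dx":0,"dy":0,"dz":-0.03,"rx":0,"ry":0,"rz":0},
    {"dx":0,"dy":0,"dz":0,"rx":0,"ry":0,"rz":0},
    {"dx":0,"dy":0,"dz":0,"rx":0,"ry":0,"rz":0}
  ]
}}

```text
t: 47.5
tcp_pos: [0.6023, -0.0232, 0.171]
tool_rot: [0.622, 0.783, -0.001, 0.001]
force: [-0.2, -0.4, -3.6]
finger_gap: 0.157
gripper_force: 78.5
```

```bash
python3 st.py
```

```text
t 47.5 N 0.5817 T -0.1581 z 0.1710 F n,t,z -0.3 -0.4 -3.6 lean n,t 0.0002 -0.0025 yaw y 13.0
```

Emit:
{"name": "move_arm", "arguments": {
  "targets": [
    {"dx":0,"dy":0,"dz":-0.03,"rx":0,"ry":0,"rz":0},
    {"dx":0,"dy":0,"dz":-0.03,"rx":0,"ry":0,"rz":0},
    {"dx":0,"dy":0,"dz":-0.03,"rx":0,"ry":0,"rz":0},
    {"dx":0,"dy":0,"dz":-0.03,"rx":0,"ry":0,"rz":0},
    {"dx":0,"dy":0,"dz":-0.03,"rx":0,"ry":0,"rz":0},
    {"dx":0,"dy":0,"dz":-0.03,"rx":0,"ry":0,"rz":0},
    {"dx":0,"dy":0,"dz":-0.03,"rx":0,"ry":0,"rz":0},
    {"dx":0,"dy":0,"dz":0,"rx":0,"ry":0,"rz":0},
    {"dx":0,"dy":0,"dz":0,"rx":0,"ry":0,"rz":0},
    {"dx":0,"dy":0,"dz":0,"rx":0,"ry":0,"rz":0}
  ]
}}

```text
t: 48.75
tcp_pos: [0.6024, -0.0232, 0.1658]
tool_rot: [0.622, 0.783, -0.001, 0.001]
force: [0.4, -0.5, -5.1]
finger_gap: 0.155
gripper_force: 78.5
```

```bash
python3 st.py
```

```text
t 48.75 N 0.5817 T -0.1581 z 0.1658 F n,t,z 0.3 -0.6 -5.1 lean n,t 0.0003 -0.0026 yaw y 13.0
```

Emit:
{"name": "move_arm", "arguments": {
  "targets": [
    {"dx":0,"dy":0,"dz":-0.03,"rx":0,"ry":0,"rz":0},
    {"dx":0,"dy":0,"dz":-0.03,"rx":0,"ry":0,"rz":0},
    {"dx":0,"dy":0,"dz":-0.03,"rx":0,"ry":0,"rz":0},
    {"dx":0,"dy":0,"dz":-0.03,"rx":0,"ry":0,"rz":0},
    {"dx":0,"dy":0,"dz":-0.03,"rx":0,"ry":0,"rz":0},
    {"dx":0,"dy":0,"dz":-0.03,"rx":0,"ry":0,"rz":0},
    {"dx":0,"dy":0,"dz":0,"rx":0,"ry":0,"rz":0},
    {"dx":0,"dy":0,"dz":0,"rx":0,"ry":0,"rz":0},
    {"dx":0,"dy":0,"dz":0,"rx":0,"ry":0,"rz":0},
    {"dx":0,"dy":0,"dz":0,"rx":0,"ry":0,"rz":0}
  ]
}}

```text
t: 50.0
tcp_pos: [0.6023, -0.0232, 0.1613]
tool_rot: [0.623, 0.783, -0.001, 0.001]
force: [0.5, -0.9, -3.4]
finger_gap: 0.164
gripper_force: 78.6
```

```bash
python3 st.py
```

```text
t 50.0 N 0.5817 T -0.1581 z 0.1613 F n,t,z 0.3 -1.0 -3.4 lean n,t 0.0002 -0.0026 yaw y 12.99
```

Emit:
{"name": "move_arm", "arguments": {
  "targets": [
    {"dx":0,"dy":0,"dz":-0.03,"rx":0,"ry":0,"rz":0},
    {"dx":0,"dy":0,"dz":-0.03,"rx":0,"ry":0,"rz":0},
    {"dx":0,"dy":0,"dz":-0.03,"rx":0,"ry":0,"rz":0},
    {"dx":0,"dy":0,"dz":-0.03,"rx":0,"ry":0,"rz":0},
    {"dx":0,"dy":0,"dz":-0.03,"rx":0,"ry":0,"rz":0},
    {"dx":0,"dy":0,"dz":0,"rx":0,"ry":0,"rz":0},
    {"dx":0,"dy":0,"dz":0,"rx":0,"ry":0,"rz":0},
    {"dx":0,"dy":0,"dz":0,"rx":0,"ry":0,"rz":0},
    {"dx":0,"dy":0,"dz":0,"rx":0,"ry":0,"rz":0},
    {"dx":0,"dy":0,"dz":0,"rx":0,"ry":0,"rz":0}
  ]
}}

```text
t: 51.25
tcp_pos: [0.6026, -0.0233, 0.1605]
tool_rot: [0.622, 0.783, -0.0, 0.002]
force: [-4.5, 0.8, 12.5]
finger_gap: 0.155
gripper_force: 80.7
```

```bash
python3 st.py;  python3 - <<'E'
from e import *
q=sensors.sense();print(q['ft_torque'])
E
```

```text
t 51.25 N 0.5819 T -0.1583 z 0.1605 F n,t,z -4.2 1.8 12.5 lean n,t 0.0016 -0.0036 yaw y 13.02
[0.17508325 0.9660937  0.00192088]
```

Both ends are in contact: 16 N in total and no tipping moment. I'll ease the press, open and lift clear.

Emit:
{"name": "move_arm", "arguments": {
  "targets": [
    {"dx":0,"dy":0,"dz":0.06,"rx":0,"ry":0,"rz":0},
    {"dx":0,"dy":0,"dz":0.06,"rx":0,"ry":0,"rz":0},
    {"dx":0,"dy":0,"dz":0,"rx":0,"ry":0,"rz":0},
    {"dx":0,"dy":0,"dz":0,"rx":0,"ry":0,"rz":0},
    {"dx":0,"dy":0,"dz":0,"rx":0,"ry":0,"rz":0},
    {"dx":0,"dy":0,"dz":0,"rx":0,"ry":0,"rz":0},
    {"dx":0,"dy":0,"dz":0,"rx":0,"ry":0,"rz":0},
    {"dx":0,"dy":0,"dz":0,"rx":0,"ry":0,"rz":0},
    {"dx":0,"dy":0,"dz":0,"rx":0,"ry":0,"rz":0},
    {"dx":0,"dy":0,"dz":0,"rx":0,"ry":0,"rz":0}
  ]
}}

```text
t: 52.5
tcp_pos: [0.6025, -0.0232, 0.1608]
tool_rot: [0.622, 0.783, -0.001, 0.001]
force: [-2.1, 0.2, 4.8]
finger_gap: 0.158
gripper_force: 79.6
```

Emit:
{"name": "move_arm", "arguments": {
  "targets": [
    {"dx":0,"dy":0,"dz":0,"rx":0,"ry":0,"rz":0},
    {"dx":0,"dy":0,"dz":0,"rx":0,"ry":0,"rz":0},
    {"dx":0,"dy":0,"dz":0,"rx":0,"ry":0,"rz":0},
    {"dx":0,"dy":0,"dz":0,"rx":0,"ry":0,"rz":0},
    {"dx":0,"dy":0,"dz":0,"rx":0,"ry":0,"rz":0},
    {"dx":0,"dy":0,"dz":0,"rx":0,"ry":0,"rz":0},
    {"dx":0,"dy":0,"dz":0,"rx":0,"ry":0,"rz":0},
    {"dx":0,"dy":0,"dz":0.2,"rx":0,"ry":0,"rz":0},
    {"dx":0,"dy":0,"dz":0.5,"rx":0,"ry":0,"rz":0},
    {"dx":0,"dy":0,"dz":1,"rx":0,"ry":0,"rz":0}
  ],
  "claw": 65
}}

```text
t: 53.75
tcp_pos: [0.6018, -0.0231, 0.2034]
tool_rot: [0.623, 0.783, -0.001, 0.0]
force: [0.0, 0.1, 0.0]
finger_gap: 0.649
gripper_force: 0.0
```

Emit:
{"name": "move_arm", "arguments": {
  "targets": [
    {"dx":0,"dy":0,"dz":1,"rx":0,"ry":0,"rz":0},
    {"dx":0,"dy":0,"dz":1,"rx":0,"ry":0,"rz":0},
    {"dx":0,"dy":0,"dz":1,"rx":0,"ry":0,"rz":0},
    {"dx":0,"dy":0,"dz":1,"rx":0,"ry":0,"rz":0},
    {"dx":0,"dy":0,"dz":1,"rx":0,"ry":0,"rz":0},
    {"dx":0,"dy":0,"dz":1,"rx":0,"ry":0,"rz":0},
    {"dx":0,"dy":0,"dz":1,"rx":0,"ry":0,"rz":0},
    {"dx":0,"dy":0,"dz":1,"rx":0,"ry":0,"rz":0},
    {"dx":0,"dy":0,"dz":0,"rx":0,"ry":0,"rz":0},
    {"dx":0,"dy":0,"dz":0,"rx":0,"ry":0,"rz":0}
  ]
}}

```text
t: 55.0
tcp_pos: [0.6017, -0.023, 0.4025]
tool_rot: [0.623, 0.783, -0.001, 0.001]
force: [0.2, -0.1, -0.5]
finger_gap: 0.651
gripper_force: 0.0
```

```bash
python3 st.py
python3 - <<'E'
from e import *
im,m=snap('wrist','w15.png');sd,ms=snap('side','s15.png')
hsv=cv2.cvtColor(im,cv2.COLOR_RGB2HSV)
g=im.mean(2)
for z in(.184,.175):
    print(z,[proj(m,[*(N*n+T*t),z]).round() for N,T in((.582,-.0697),(.582,-.2197))])
# rod mask: grey mid brightness
M=((hsv[...,1]<70)&(g>50)&(g<175)).astype(np.uint8)
C=cv2.HoughCircles(cv2.medianBlur(cv2.cvtColor(im,cv2.COLOR_RGB2GRAY),5),cv2.HOUGH_GRADIENT,1.5,60,param1=120,param2=32,minRadius=14,maxRadius=75)
for c in C[0][:8]:
    p=onz(m,c[0],c[1],.175);print(c.round(1),'N,T',(p[:2]@n).round(4),(p[:2]@t).round(4))
E
```

```text
t 55.0 N 0.5811 T -0.1578 z 0.4025 F n,t,z 0.2 -0.2 -0.5 lean n,t -0.0009 -0.002 yaw y 13.0
0.184 [array([321., 110.]), array([321., 253.])]
0.175 [array([321., 110.]), array([321., 250.])]
[308.2 267.8  74.1] N,T 0.5675 -0.2414
[290.2 174.8  56. ] N,T 0.5495 -0.1341
[369.8 188.2  22.7] N,T 0.6343 -0.1485
[210.8 240.8  67.6] N,T 0.458 -0.2083
[332.2 344.2  38.9] N,T 0.5964 -0.3457
[159.8 293.2  72.5] N,T 0.3909 -0.2745
[207.8 126.8  47.3] N,T 0.4671 -0.0855
[431.2 321.8  51.1] N,T 0.7169 -0.3132
```

Run:
```python
from e import *
im=cv2.imread('pics/w15.png')[:,:,::-1].copy();m=cams.camera_model('wrist');g=im.mean(2).astype(np.float32)
def S(N,T,z):
    q=proj(m,[*(N*n+T*t),z]);return int(cv2.remap(g,np.float32([[q[0]]]),np.float32([[q[1]]]),1)[0,0])
for T in(-.05,-.06,-.07,-.08,-.11,-.13,-.15,-.17,-.20,-.22,-.24):
    print(T,[S(.582+k*1e-3,T,.175) for k in range(-48,49,3)])
print('along',[(k,S(.582,k*1e-3,.175)) for k in range(-260,-38,4)])
sd=cv2.imread('pics/s15.png')[:,:,::-1];d=cams.camera_model('side')
for x,T in((.094,-.0507),(-.111,-.2557)):print('side ends',proj(d,[*(.582*n+T*t),.184]).round(1),proj(d,[*(.582*n+T*t),.175]).round(1))
u=[proj(d,[*(.582*n+T*t),.18]) for T in np.arange(-.27,-.03,.008)]
print([(round(a[0]),round(a[1]),sd[int(a[1]),int(a[0])].tolist()) for a in u])
```

```text
-0.05 [127, 126, 126, 125, 127, 128, 127, 124, 129, 113, 132, 129, 130, 128, 131, 131, 129, 129, 129, 130, 129, 128, 129, 127, 126, 127, 126, 126, 129, 128, 126, 127, 124]
-0.06 [126, 128, 123, 127, 125, 130, 129, 124, 127, 108, 133, 108, 124, 120, 107, 174, 154, 160, 108, 121, 128, 113, 128, 125, 125, 128, 129, 127, 129, 130, 129, 130, 131]
-0.07 [234, 234, 234, 235, 235, 236, 236, 237, 237, 187, 102, 123, 121, 238, 241, 240, 237, 142, 133, 126, 122, 121, 198, 241, 241, 239, 240, 240, 239, 239, 238, 240, 238]
-0.08 [124, 123, 121, 119, 121, 119, 122, 120, 123, 108, 131, 105, 123, 130, 147, 180, 159, 156, 125, 123, 118, 103, 129, 126, 126, 130, 130, 129, 130, 130, 127, 129, 130]
-0.11 [126, 127, 126, 122, 93, 66, 65, 68, 69, 62, 74, 72, 136, 126, 120, 124, 127, 125, 109, 135, 136, 131, 134, 129, 134, 134, 135, 134, 135, 133, 133, 135, 136]
-0.13 [122, 126, 127, 123, 124, 127, 71, 67, 66, 62, 80, 132, 134, 121, 116, 122, 127, 123, 120, 135, 134, 136, 136, 136, 135, 134, 134, 133, 104, 197, 240, 233, 236]
-0.15 [121, 124, 125, 123, 123, 125, 67, 67, 70, 59, 89, 130, 131, 125, 119, 119,
[... 1660 characters left out ...]
 (378, 257, [60, 82, 116]), (376, 255, [62, 64, 64]), (375, 253, [65, 65, 65]), (374, 251, [102, 103, 104]), (373, 249, [94, 97, 99]), (371, 246, [106, 109, 110]), (370, 244, [107, 108, 109]), (369, 242, [102, 103, 106]), (367, 240, [104, 104, 108]), (366, 238, [93, 96, 99]), (365, 236, [110, 110, 110]), (364, 234, [108, 108, 110]), (363, 232, [105, 105, 107]), (361, 230, [105, 104, 104]), (360, 228, [103, 103, 104]), (359, 226, [107, 107, 106]), (358, 224, [92, 91, 92]), (357, 223, [126, 111, 85]), (356, 221, [128, 105, 53]), (354, 219, [130, 108, 68]), (353, 217, [125, 111, 89]), (352, 215, [85, 113, 157]), (351, 213, [68, 116, 172]), (350, 212, [66, 117, 172]), (349, 210, [60, 113, 170])]
```

The con-rod lies across both arms. Each bar shows through its bore, the middle is about 87 mm out from the face, and the side view is level. Handing in.

```bash
python3 -c "
from h import *
print(order.sign_off())"
```

```text
the job is handed in; nothing more can be done
None
```

I handed the job in at about 55 s. The loose arm is hooked on the bare post and held when I tried to lift it, so the bolt has locked. The con-rod lies level across both arms, about 87 mm out from the posts. The arm's height comes from that lock, not from a direct measurement. The grader returned no result.

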